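Stack the spacers on a tie rod end

TASK

Make up the spacer stack on the stud of the tie rod end that is clamped in the vice: the widest and thickest spacer ring first, the middle one on it and the smallest on top, each slid fully home so that they lie flat on the stud's shoulder and on one another. The stud swivels and stands off to one side, so feel each ring on gently, never force it, and leave the stack released with the stud standing straight up. Leave everything else on the bench where it lies.

Things in the scene. Friction and masses are not known exactly. Their poses are not given: they have to be found in the camera images.
- spacer_large: loose plain steel spacer ring lying flat, outer diameter 60 mm, 18 mm thick, round hole 23 mm in diameter right through; mass about 0.34 kg. Origin in the middle of the hole at half thickness, z along the hole's axis
- spacer_middle: loose plain steel spacer ring lying flat, outer diameter 50 mm, 12 mm thick, hole 23 mm; about 0.15 kg. Origin in the middle of the hole at half thickness, z along the hole's axis
- spacer_small: loose plain steel spacer ring lying flat, outer diameter 40 mm, 8 mm thick, hole 23 mm; about 0.055 kg. Origin in the middle of the hole at half thickness, z along the hole's axis
- tie_rod_end: forged steering ball joint (tie rod end), fixed, clamped in a drill-press vice: a dark cup 43 mm across with a shank out to its own +y (119 mm) and a rubber boot; a bright stud rises from it. Origin on the bench straight below the ball's centre, z up. The vice's jaws are 72 mm high; it reaches 100 mm to +x, 140 mm to -x, 80 mm to each side. Pushing stud or housing with over 40 N is forcing it
- ball_centre (a point): fixed centre of the ball, 52 mm above the bench, about which the stud swivels any way. The stud itself is not measured: it starts leaning 3 to 7 degrees from straight up in some direction, so its end is 6 to 13 mm off to a side, and stays where it is pushed (0.15 N m swivels it; stops at about 8 degrees)
- seat (a point): fixed point 42 mm straight above the ball's centre (axes as the housing, z up): the middle of the stud's shoulder, 34 mm across, when the stud stands straight up. Above it the stud is 20 mm thick, its flat end (2 mm chamfer) 66 mm from the shoulder, 160 mm above the bench. In the finished stack the middles of the large, middle and small rings are 9, 24 and 34 mm above this point
- bearing: bystander: ball bearing lying flat, outer diameter 72 mm, hole 35 mm, 17 mm thick, black seal; origin in the middle of its underside
- castle_nut: bystander: dark hexagon castle nut, 34 mm across flats, 24 mm high; origin in the middle of its underside
- hitch_pin: bystander: steel linkage pin 22 mm thick lying along its x, from its tip 58 mm to +x to the end of its loop handle 120 mm to -x, 36 mm high; origin on the bench below the middle of the pin
- spanner: bystander: flat steel spanner 220 mm long lying along its x; origin in the middle of its underside
Not all that is in view belongs to the job. What is shaped like the spacer_small but brown or pink is not meant.

How it is judged:
On the way, in this order (a step that is already met when the one before it is completed fails the run):
1. the large ring is home on the stud's shoulder (z of spacer_large in the frame of seat between 0.0065 and 0.0115 m and horizontal distance between spacer_large and seat below 0.01 m), for 0.1 s.
2. the middle ring is home on the large one (all of step 1 and z of spacer_middle in the frame of seat between 0.0215 and 0.0265 m and horizontal distance between spacer_middle and seat below 0.012 m), for 0.1 s.
3. the small ring is home on the middle one (all of step 2 and z of spacer_small in the frame of seat between 0.0315 and 0.0365 m and horizontal distance between spacer_small and seat below 0.014 m), for 0.1 s.
At the end, for the whole second after the job is handed in: the middles of the large, middle and small rings are 9, 24 and 34 mm above the seat point, each within 2.5 mm, within 6, 7 and 8 mm of the upright line through it, the rings level within 3.4 degrees (the stud upright), all at rest and released (all of step 3 and angle between each of spacer_large, spacer_middle, spacer_small's own z axis and vertical below 0.06 rad and horizontal distance between spacer_large and seat below 0.006 m and linear speed of each of spacer_large, spacer_middle, spacer_small below 0.01 m/s and horizontal distance between spacer_middle and seat below 0.007 m and horizontal distance between spacer_small and seat below 0.008 m); the robot touches nothing.
It fails at once if the stud or housing is forced: pushed with more than 40 N (contact force between tie_rod_end and anything else above 40 N).
It fails at once if a bystander is shifted by more than 20 mm (distance of any of bearing, castle_nut, hitch_pin, spanner from where it was at the start of the episode above 0.02 m).
It also fails if it takes over 72 s, if anything falls off the work surface, if the arm or the gripper's body presses on something with over 40 N, if the wrist force passes 120 N, or if a joint passes its speed limit or range.

ROBOT

A 6-joint arm with a two-finger parallel gripper is mounted at the origin on the work surface. World frame = base frame: x ahead of the robot, y to its left, z up, the work surface at z = 0. Lengths are in m, angles in rad, forces in N, time in s.
With the tool pointing down it reaches from about 0.3 to 0.775 m from the base axis. Payload 14.6 kg.
Tool frame: the origin (TCP) lies at the very end of the fingers, on their centre line; the grasp point (between the pads) lies 19 mm behind it; y points along the fingers, x is the direction in which the jaws open and shut, and the axes are right-handed (so a half turn about y gives the same grasp; the last joint's range is limited). The gripper opens to 94 mm and grips with 3 to 60 N. Pads are 16 mm wide; open, the fingers measure 119 mm over their backs; the gripper's body (75 mm by 177 mm) begins 78 mm behind the grasp point.
Start: joints at [-1.219, 0.3, 1.521, -0, 1.321, -0.067], TCP at [0.224, -0.502, 0.205] pointing down, gripper open.
Joint ranges: [-3.03, 3.03], [-0.79, 2.21], [0.23, 2.52], [-1.04, 4.18], [0, 3.07], [-2.55, 2.55]. Speed limits (rad/s): [2.22, 2.22, 2.57, 3.14, 3.14, 3.14].

INTERFACE

Orientations are given as [roll, pitch, yaw] about the fixed x, y, z axes, in that order (R = Rz(yaw) Ry(pitch) Rx(roll)).
In Python, from station import get_obs, cams, hand_in gives the robot as it stands. The module is installed in compiled form; this text tells all that it offers.
- The arm moves only by the tool step_arm, never from a script. Its argument "plan" is a list of rows, each an object with "grip": the closure, from -1 (fully open) to 1 (shut), so that 0 is half open; "slide": the shift along the tool's x, y, z in m, a list of three; "spin": the turn about the tool's y in degrees. A call has 1 to 20 rows; each row shifts and turns the commanded pose from where the row before left it, along the tool's axes as they then stand; what a row does not reach is not made up. A row lasts 1/12 s, in which the tool goes at most 41.7 mm and 7.16 degrees, less where a joint would pass 70% of its speed; a pose out of reach is approached as far as the arm can. A call is refused whole if a number of a shift passes 0.0417 or a number of a turn 7.16, either way. A call with a gripper value outside its range is refused whole. The fingers move at their own pace and stop on an object; "force" is the grip in N (left out, the last holds). Time passes only in rows, so rows that do not move let the fingers close. It gives the time, the measured TCP pose, the force and the opening at its end, in the units of the state.
- get_obs(): the state, without advancing time (a new reading comes with each control period).
- cams.camera(name): name is "scene" or "side" or "wrist"; returns the picture (400x640x3 uint8, blue, green, red); there is no depth.
- cams.calibration(name): a dict with "K" (3x3 intrinsics, pixels), "T" (4x4, takes a point from camera to world coordinates). Camera axes: x right, y up, looking along -z (the intrinsics and any distortion apply to the point x, -y, -z); pixel columns grow to the right and rows downward; lengths in m; the calibration is good to about 2 mm. The wrist camera is an equidistant fisheye: a pixel r from the principal point sees the ray r / f radians off the axis. A picture is of the moment at which its call begins: read the wrist's pose just before it. calibration takes no time and is no camera call; for the wrist camera it gives the pose at the moment of the call.
- hand_in(): hands the job in, once; it reports no verdict.
The state is a dict: "time_s": time; "qpos": joint angles; "joint_vel": joint speeds; "tau": joint torques, N m; "ee_pos": TCP position; "eef_rot": TCP orientation; "force": force on the tool from outside, world axes, zero at the start; "moment": the same for the moment, N m; "grip_width": finger opening in m.
Only numpy, scipy, OpenCV 4.12 (cv2) and the standard library are available. Lean on these libraries where they do the work, as an engineer would, in place of code of your own. Each camera call takes 0.05 s, during which the arm holds its last target.

## Working session

There is one attempt and no reset: what is moved stays moved. The work goes in short steps, Python scripts to look and compute and a tool call to move; the robot and the scene stay as the last step left them, time stands still between calls to the robot, and variables do not carry over. Pictures are saved under pics/ and viewed, and the job is handed in when it is done.

Besides the shell and the picture viewer there is one more tool, called after "Emit:" by a JSON object that holds its "api" and its "payload", one argument or row to a line. step_arm: Moves the arm, as the interface text tells. Its arguments: {"type":"object","properties":{"plan":{"type":"array","items":{"type":"object","properties":{"grip":{"type":"number"},"slide":{"type":"array","items":{"type":"number"}},"spin":{"type":"number"}}}},"force":{"type":"number"}},"required":["plan"]}

```bash
mkdir -p pics; python3 - <<'E'
from station import get_obs, cams
import cv2, numpy as np
np.set_printoptions(precision=4,suppress=True)
o=get_obs(); print({k:np.round(v,4) for k,v in o.items()})
for n in ["scene","side","wrist"]:
    c=cams.calibration(n); print(n,c["K"],c["T"],[k for k in c])
    cv2.imwrite(f"pics/a_{n}.png",cams.camera(n))
E
```

```text
{'time_s': np.float64(0.0), 'qpos': array([-1.2186,  0.3005,  1.5216,  0.    ,  1.3207, -0.0666]), 'joint_vel': array([-0.0001,  0.0013,  0.0009, -0.0014, -0.0018,  0.0005]), 'tau': array([ -0.0012, -53.1811, -35.2736,   0.0708,   0.0244,  -0.0001]), 'ee_pos': array([ 0.2236, -0.5022,  0.2049]), 'eef_rot': array([-1.5707,  0.0012, -1.1521]), 'force': array([-0.561 ,  1.2707,  0.7297]), 'moment': array([ 0.003 , -0.0212, -0.0022]), 'grip_width': np.float64(0.0942)}
scene [[387.1495   0.     319.4007]
 [  0.     387.1495 196.8741]
 [  0.       0.       1.    ]] [[ 0.0149 -0.675   0.7377  1.3893]
 [ 0.9999  0.008  -0.0129  0.0043]
 [ 0.0028  0.7378  0.675   0.8564]
 [ 0.      0.      0.      1.    ]] ['K', 'T']
side [[497.3361   0.     327.5285]
 [  0.     497.3361 204.7119]
 [  0.       0.       1.    ]] [[ 0.9969  0.0509 -0.0606  0.4692]
 [-0.0786  0.7261 -0.683  -0.9884]
 [ 0.0093  0.6857  0.7279  1.1259]
 [ 0.      0.      0.      1.    ]] ['K', 'T']
wrist [[309.7069   0.     317.0089]
 [  0.     309.7069 203.4646]
 [  0.       0.       1.    ]] [[ 0.4058  0.8869  0.2206  0.2886]
 [-0.914   0.3941  0.0968 -0.4742]
 [-0.0011 -0.2409  0.9705  0.3839]
 [ 0.      0.      0.      1.    ]] ['K', 'T']
```

View pics/a_scene.png

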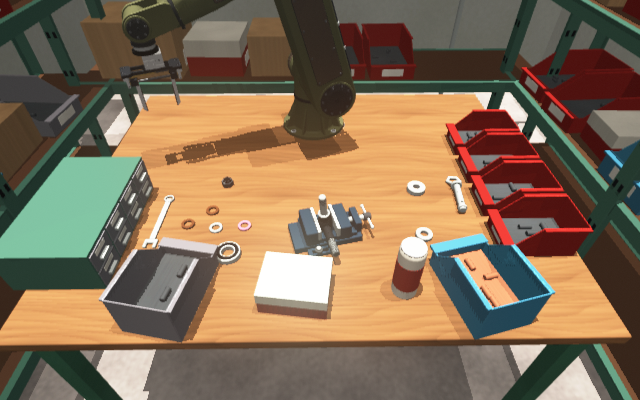

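View pics/a_side.png

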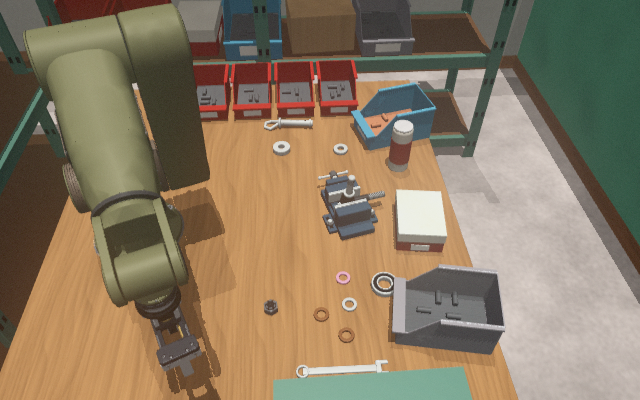

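View pics/a_wrist.png

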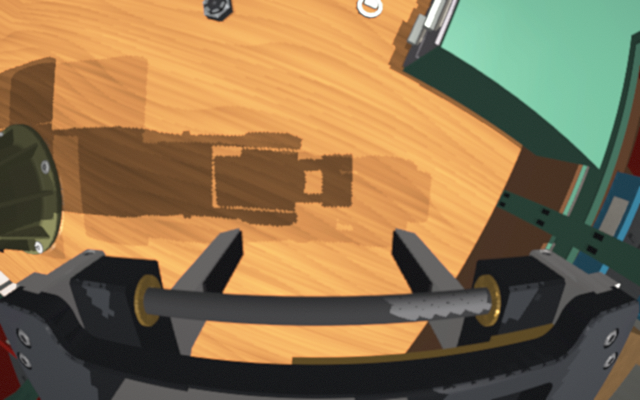

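```bash
cat > h.py <<'E'
from station import get_obs, cams
import cv2, numpy as np
np.set_printoptions(precision=4,suppress=True)
def ray(c,u,v,fish=False):
    K,T=c["K"],c["T"]
    x=(u-K[0,2])/K[0,0]; y=(v-K[1,2])/K[1,1]
    if fish:
        r=np.hypot(x,y); s=np.sin(r)/max(r,1e-9); d=np.array([x*s,-y*s,-np.cos(r)])
    else: d=np.array([x,-y,-1.])
    d=T[:3,:3]@d; return T[:3,3],d/np.linalg.norm(d)
def onz(c,u,v,z,fish=False):
    o,d=ray(c,u,v,fish); return o+d*(z-o[2])/d[2]
def proj(c,P,fish=False):
    K,T=c["K"],c["T"]; p=np.linalg.inv(T)@np.append(P,1); x,y,z=p[0],-p[1],-p[2]
    if fish:
        r=np.hypot(x,y); th=np.arctan2(r,z); x,y=x/r*th,y/r*th
    else: x,y=x/z,y/z
    return np.array([K[0,0]*x+K[0,2],K[1,1]*y+K[1,2]])
def tri(rays):
    A=np.zeros((3,3));b=np.zeros(3)
    for o,d in rays:
        P=np.eye(3)-np.outer(d,d);A+=P;b+=P@o
    p=np.linalg.solve(A,b); return p,[np.linalg.norm((np.eye(3)-np.outer(d,d))@(p-o)) for o,d in rays]
def crop(im,u,v,hw,hh,s,name):
    cv2.imwrite("pics/"+name,cv2.resize(im[max(0,v-hh):v+hh,max(0,u-hw):u+hw],None,fx=s,fy=s,interpolation=cv2.INTER_CUBIC))
E
python3 - <<'E'
from h import *
S=cv2.imread("pics/a_scene.png");D=cv2.imread("pics/a_side.png")
a=[(S,326,222),(S,220,228),(S,420,210),(D,348,210),(D,345,305),(D,310,145)]
t=[cv2.resize(im[v-42:v+42,u-53:u+53],None,fx=5,fy=5,interpolation=cv2.INTER_CUBIC)[:400,:530] for im,u,v in a]
t=[cv2.resize(x,(265,280)) if 0 else cv2.resize(x,(400,320)) for x in t]
cv2.imwrite("pics/c1.png",np.vstack([t[0],t[3]])[:600] if 0 else np.hstack([t[0],t[3]]))
cv2.imwrite("pics/c2.png",np.hstack([t[1],t[4]]))
cv2.imwrite("pics/c3.png",np.hstack([t[2],t[5]]))
E
```

```text
(no output)
```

View pics/c1.png

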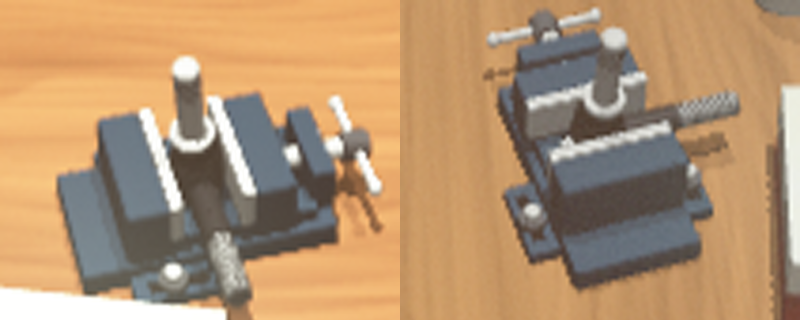

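View pics/c2.png

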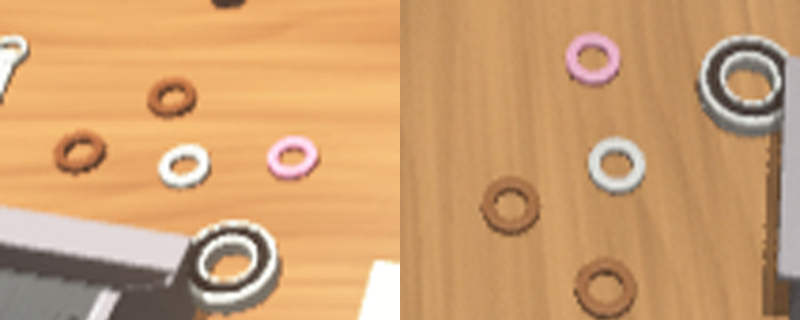

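View pics/c3.png

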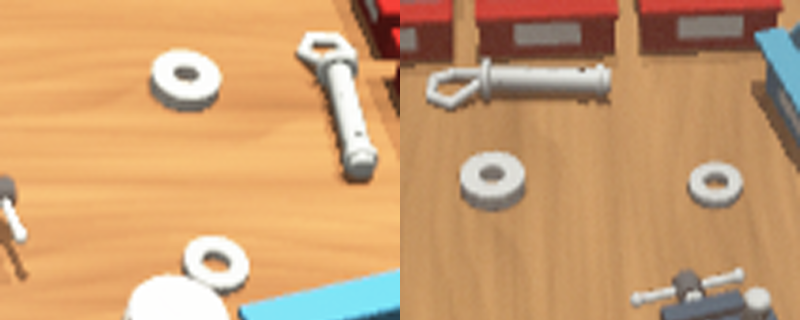

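```bash
cat > m.py <<'E'
from h import *
S=cv2.imread("pics/a_scene.png");D=cv2.imread("pics/a_side.png")
cs,cd=cams.calibration("scene"),cams.calibration("side")
def blob(im,u,v,w=18):
    p=im[v-w:v+w,u-w:u+w].astype(int); hsv=cv2.cvtColor(p.astype(np.uint8),cv2.COLOR_BGR2HSV)
    m=((hsv[...,1]<70)&(hsv[...,2]>90)).astype(np.uint8)
    n,l,st,ce=cv2.connectedComponentsWithStats(m)
    k=1+np.argmax(st[1:,4]); m=(l==k).astype(np.uint8)
    cn=max(cv2.findContours(m,0,1)[0],key=cv2.contourArea)
    x,y,ww,hh=cv2.boundingRect(cn); mm=np.zeros_like(m);cv2.drawContours(mm,[cn],-1,1,-1);M=cv2.moments(mm,True)
    return M['m10']/M['m00']+u-w,M['m01']/M['m00']+v-w,(ww,hh)
for n,a,b,h in [("L",(416,187),(282,148),.018),("M",(424,233),(341,149),.012),("S",(216,227),(349,304),.008)]:
    p=blob(S,*a);q=blob(D,*b)
    # silhouette centroid of a flat ring ~ projection of centre at mid height
    print(n,p,q,onz(cs,p[0],p[1],h/2),onz(cd,q[0],q[1],h/2),tri([ray(cs,*p[:2]),ray(cd,*q[:2])]))
for n,p,q in [("top",(322.3,196.5),(351.7,177.5)),("sh",(323.9,213.2),(349.05,192.2))]:
    print(n,tri([ray(cs,*p),ray(cd,*q)]),onz(cs,*p,.16 if n=="top" else .094),onz(cd,*q,.16 if n=="top" else .094))
E
python3 m.py
```

```text
L (415.4955357142857, 187.67857142857142, (19, 15)) (281.00943396226415, 147.58490566037736, (17, 15)) [0.4216 0.3414 0.009 ] [0.4232 0.3413 0.009 ] (array([0.4231, 0.3407, 0.0099]), [np.float64(0.0003416663797331196), np.float64(0.00034166637973285146)])
M (418.9059080962801, 239.6477024070022, (27, 24)) (340.22627737226276, 148.6934306569343, (15, 12)) [0.6475 0.307  0.006 ] [0.6273 0.3251 0.006 ] (array([0.6321, 0.3174, 0.0007]), [np.float64(0.010345420955834983), np.float64(0.010345420955834973)])
S (215.4102564102564, 227.0940170940171, (14, 11)) (349.01162790697674, 303.7674418604651, (15, 14)) [ 0.5885 -0.2936  0.004 ] [ 0.5907 -0.2937  0.004 ] (array([ 0.5901, -0.2936,  0.005 ]), [np.float64(0.0007245226614278634), np.float64(0.0007245226614278692)])
top (array([0.6255, 0.0242, 0.1567]), [np.float64(0.002002209526895326), np.float64(0.0020022095268955402)]) [0.6269 0.0254 0.16  ] [0.6258 0.0182 0.16  ]
sh (array([0.6218, 0.0298, 0.091 ]), [np.float64(0.0010288905951528484), np.float64(0.001028890595152978)]) [0.6237 0.0304 0.094 ] [0.6218 0.0256 0.094 ]
```

```bash
python3 - <<'E'
from h import *
cs,cd=cams.calibration("scene"),cams.calibration("side")
S=cv2.imread("pics/a_scene.png");D=cv2.imread("pics/a_side.png")
a=S[210:330,370:570];b=D[75:195,310:510]
cv2.imwrite("pics/c4.png",np.hstack([cv2.resize(x,None,fx=4,fy=4,interpolation=2)[:480,:400*1] for x in (a,b)]))
for n,p,q in [("cantop",(412,243),(403,127)),("bin",(432,241),(353,111))]: print(n,tri([ray(cs,*p),ray(cd,*q)]))
E
```

```text
cantop (array([0.8067, 0.2262, 0.172 ]), [np.float64(0.004333072525370207), np.float64(0.0043330725253699015)])
bin (array([0.6923, 0.34  , 0.1053]), [np.float64(0.043600544016166566), np.float64(0.04360054401616672)])
```

View pics/c4.png

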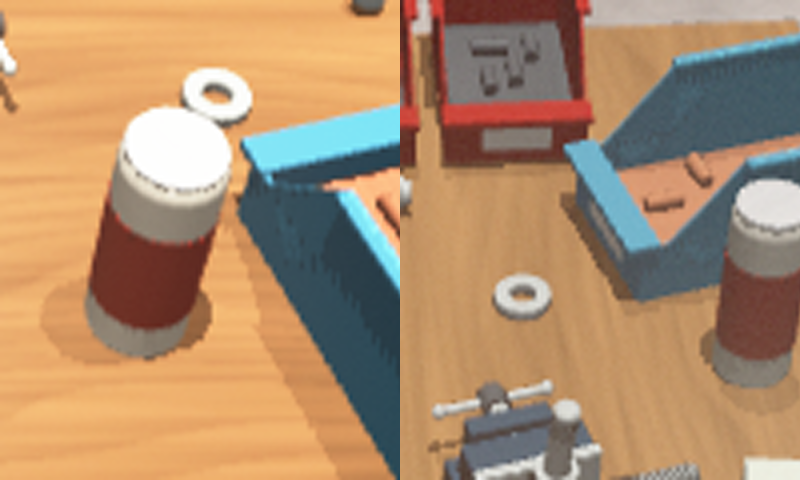

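Emit:
{"api": "step_arm", "payload": {
  "plan": [
    {"spin":6,"slide":[0,-0.01,0]},
    {"spin":6,"slide":[0,-0.01,0]},
    {"spin":6,"slide":[0,-0.01,0]},
    {"spin":6,"slide":[0,-0.01,0]},
    {"slide":[-0.03,0,0.017]},
    {"slide":[-0.03,0,0.017]},
    {"slide":[-0.03,0,0.017]},
    {"slide":[-0.03,0,0.017]},
    {"slide":[-0.03,0,0.017]},
    {"slide":[-0.03,0,0.017]},
    {"slide":[-0.03,0,0.017]},
    {"slide":[-0.03,0,0.017]},
    {"slide":[-0.03,0,0.017]},
    {"slide":[-0.03,0,0.017]},
    {"slide":[-0.03,0,0.017]},
    {"slide":[-0.03,0,0.017]},
    {"slide":[-0.03,0,0.017]},
    {"slide":[-0.03,0,0.017]},
    {"slide":[-0.03,0,0.017]},
    {"slide":[-0.03,0,0.017]}
  ]
}}

```text
schema error: expected keys grip, slide, spin
```

Emit:
{"api": "step_arm", "payload": {
  "plan": [
    {"slide":[-0.03,0,0.017]},
    {"slide":[-0.02,0,0.01]},
    {"slide":[0,0,0]},
    {"slide":[0,0,0]}
  ]
}}

```text
schema error: expected keys grip, slide, spin
```

```bash
python3 - <<'E'
from h import *
import pickle
o=get_obs();c=cams.calibration("wrist");im=cams.camera("wrist");print(o["ee_pos"],o["eef_rot"],o["time_s"],c["T"])
cv2.imwrite("pics/w1.png",im);pickle.dump((c,o),open("w1.pkl","wb"))
for n,P in [("top",(.6255,.0242,.16)),("sh",(.6218,.0298,.094)),("ball",(.6195,.0335,.052))]: print(n,proj(c,P,True))
E
```

```text
[ 0.2236 -0.5023  0.205 ] [-1.5707  0.0009 -1.1519] 0.15 [[ 0.4058  0.887   0.2206  0.2886]
 [-0.914   0.394   0.097  -0.4743]
 [-0.0009 -0.2409  0.9705  0.384 ]
 [ 0.      0.      0.      1.    ]]
top [  95.8967 -177.6459]
sh [ 111.0877 -153.6931]
ball [ 119.9845 -139.5302]
```

View pics/w1.png

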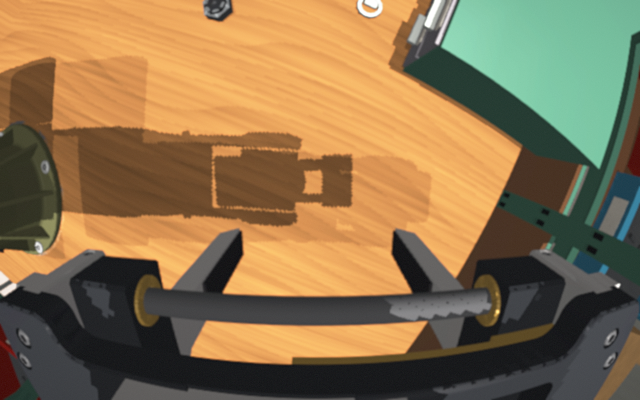

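The arm has not moved, because each row needs all three keys. The picture is the same as at the start, so I'm re-issuing the move.

Emit:
{"api": "step_arm", "payload": {
  "force": 40,
  "plan": [
    {"grip":-1,"spin":6,"slide":[0,-0.01,0]},
    {"grip":-1,"spin":6,"slide":[0,-0.01,0]},
    {"grip":-1,"spin":6,"slide":[0,-0.01,0]},
    {"grip":-1,"spin":6,"slide":[0,-0.01,0]},
    {"grip":-1,"spin":0,"slide":[-0.03,0,0.017]},
    {"grip":-1,"spin":0,"slide":[-0.03,0,0.017]},
    {"grip":-1,"spin":0,"slide":[-0.03,0,0.017]},
    {"grip":-1,"spin":0,"slide":[-0.03,0,0.017]},
    {"grip":-1,"spin":0,"slide":[-0.03,0,0.017]},
    {"grip":-1,"spin":0,"slide":[-0.03,0,0.017]},
    {"grip":-1,"spin":0,"slide":[-0.03,0,0.017]},
    {"grip":-1,"spin":0,"slide":[-0.03,0,0.017]},
    {"grip":-1,"spin":0,"slide":[-0.03,0,0.017]},
    {"grip":-1,"spin":0,"slide":[-0.03,0,0.017]},
    {"grip":-1,"spin":0,"slide":[-0.03,0,0.017]},
    {"grip":-1,"spin":0,"slide":[-0.03,0,0.017]},
    {"grip":-1,"spin":0,"slide":[-0.03,0,0.017]},
    {"grip":-1,"spin":0,"slide":[-0.03,0,0.017]},
    {"grip":-1,"spin":0,"slide":[-0.03,0,0.017]},
    {"grip":-1,"spin":0,"slide":[-0.03,0,0.017]}
  ]
}}

```text
time_s: 1.87
ee_pos: [0.4962, -0.0207, 0.2455]
eef_rot: [-1.571, -0.0, -1.571]
force: [0.7, -1.6, -0.7]
grip_width: 0.094
```

Emit:
{"api": "step_arm", "payload": {
  "plan": [
    {"grip":-1,"spin":0,"slide":[-0.03,0,0.017]},
    {"grip":-1,"spin":0,"slide":[-0.02,0,0.01]},
    {"grip":-1,"spin":0,"slide":[0,0,0]},
    {"grip":-1,"spin":0,"slide":[0,0,0]}
  ]
}}

```text
time_s: 2.2
ee_pos: [0.5227, 0.0282, 0.245]
eef_rot: [-1.572, -0.0, -1.569]
force: [-0.8, -0.4, -0.3]
grip_width: 0.0942
```

```bash
python3 - <<'E'
from h import *
import pickle
o=get_obs();c=cams.calibration("wrist");im=cams.camera("wrist");print(o["ee_pos"],o["eef_rot"],o["time_s"],c["T"])
cv2.imwrite("pics/w1b.png",im);pickle.dump((c,o),open("w1.pkl","wb"))
for n,P in [("top",(.6255,.0242,.16)),("sh",(.6218,.0298,.094)),("ball",(.6195,.0335,.052))]: print(n,proj(c,P,True))
E
```

```text
[0.5227 0.0282 0.245 ] [-1.5717 -0.0001 -1.569 ] 2.2 [[ 0.0009  0.9703  0.242   0.5938]
 [-1.      0.0009  0.0001  0.0282]
 [-0.0001 -0.242   0.9703  0.4239]
 [ 0.      0.      0.      1.    ]]
top [321.7879  90.7515]
sh [315.5005 101.5435]
ball [312.5496 106.4033]
```

View pics/w1b.png

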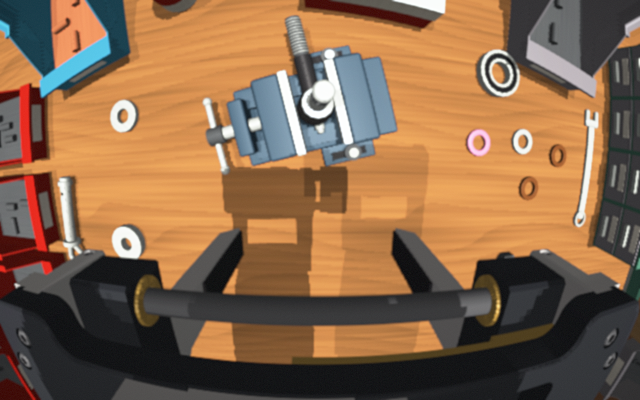

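```bash
python3 - <<'E'
from h import *
im=cv2.imread("pics/w1b.png")
cv2.imwrite("pics/c5.png",cv2.resize(im[70:140,275:375],None,fx=8,fy=8,interpolation=2))
E
```

```text
(no output)
```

View pics/c5.png

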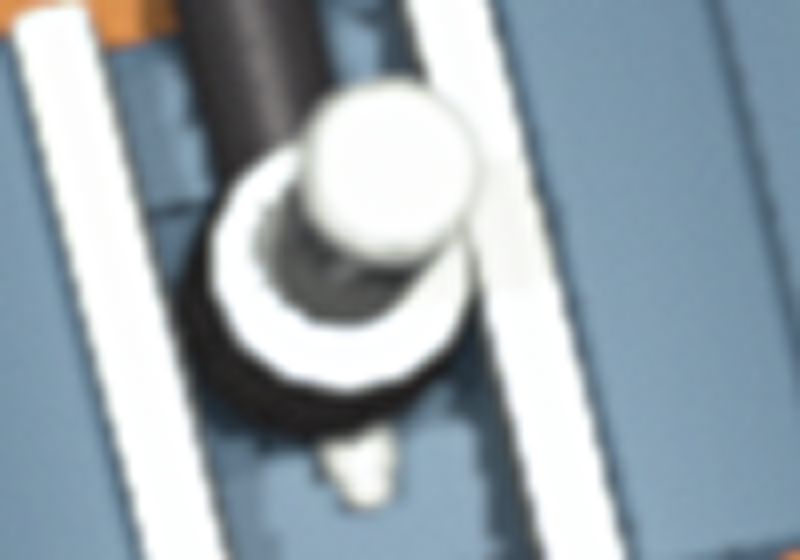

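```bash
cat > m2.py <<'E'
from h import *
import pickle
c,o=pickle.load(open("w1.pkl","rb")); im=cv2.imread("pics/w1b.png")
t=onz(c,323.4,90.8,.1593,True); s=onz(c,317.2,102.,.0937,True); d=(t-s)
print(t,s,"lean deg",np.degrees(np.arctan2(np.hypot(*d[:2]),d[2])),"ball",s-d*42/66)
# jaw plates inner edges at z=.072 : left plate right edge, right plate left edge at crop y=100..500
f=lambda x,y:onz(c,275+x/8-.44,70+y/8-.44,.072,True)
L=[f(120,120),f(215,500)]; R=[f(435,100),f(535,500)]; print("jaws",L,R)
u=L[1]-L[0];u/=np.linalg.norm(u); n=np.array([-u[1],u[0]]) if 0 else np.array([-u[1],u[0],0])
for q in (L[0],R[0],s-d*42/66,s,t): print("n-coord",q@n)
hsv=cv2.cvtColor(im,cv2.COLOR_BGR2HSV)
m=((hsv[...,1]<60)&(hsv[...,2]>150)).astype(np.uint8)
for nme,(u0,v0),h in [("L",(127,242),.018),("M",(123,116),.012),("S",(522,141),.008)]:
    w=24;p=m[v0-w:v0+w,u0-w:u0+w];k,l,st,ce=cv2.connectedComponentsWithStats(p)
    i=1+np.argmax(st[1:,4]);cn=max(cv2.findContours((l==i).astype(np.uint8),0,1)[0],key=cv2.contourArea)
    (x,y),ax,an=cv2.fitEllipse(cn); M=cv2.moments(cn);cx,cy=M['m10']/M['m00'],M['m01']/M['m00']
    print(nme,x+u0-w,y+v0-w,ax,onz(c,x+u0-w,y+v0-w,h,True),onz(c,cx+u0-w,cy+v0-w,h*.7,True))
E
python3 m2.py
```

```text
[0.6255 0.0228 0.1593] [0.6213 0.028  0.0937] lean deg 5.813799681384809 ball [0.6187 0.0313 0.052 ]
jaws [array([0.6435, 0.059 , 0.072 ]), array([0.589 , 0.0457, 0.072 ])] [array([0.6462, 0.0149, 0.072 ]), array([0.5891, 0.0006, 0.072 ])]
n-coord 0.09499783062100331
n-coord 0.13852752422237052
n-coord 0.11604491692251633
n-coord 0.11988418781065993
n-coord 0.12591732777774273
L 126.14039039611816 242.64766883850098 (25.973630905151367, 34.511024475097656) [0.4268 0.3376 0.018 ] [0.4247 0.3417 0.0126]
M 122.72001647949219 115.54057884216309 (24.309415817260742, 31.909255981445312) [0.6277 0.3217 0.012 ] [0.628  0.3243 0.0084]
S 522.1576957702637 141.1935329437256 (18.264270782470703, 24.454681396484375) [ 0.5907 -0.2925  0.008 ] [ 0.5907 -0.2944  0.0056]
```

Emit:
{"api": "step_arm", "payload": {
  "plan": [
    {"grip":-0.6,"spin":0,"slide":[-0.0285,0.011,-0.009]},
    {"grip":-0.6,"spin":0,"slide":[-0.0285,0.011,-0.009]},
    {"grip":-0.6,"spin":0,"slide":[-0.0285,0.011,-0.009]},
    {"grip":-0.6,"spin":0,"slide":[-0.0285,0.011,-0.009]},
    {"grip":-0.6,"spin":0,"slide":[-0.0285,0.011,-0.009]},
    {"grip":-0.6,"spin":0,"slide":[-0.0285,0.011,-0.009]},
    {"grip":-0.6,"spin":0,"slide":[-0.0285,0.011,-0.009]},
    {"grip":-0.6,"spin":0,"slide":[-0.0285,0.011,-0.009]},
    {"grip":-0.6,"spin":0,"slide":[-0.0285,0.011,-0.009]},
    {"grip":-0.6,"spin":0,"slide":[-0.0285,0.011,-0.009]},
    {"grip":-0.6,"spin":0,"slide":[-0.0285,0.011,-0.009]},
    {"grip":-0.6,"spin":0,"slide":[0,0,0]},
    {"grip":-0.6,"spin":0,"slide":[0,0,0]}
  ]
}}

```text
time_s: 3.33
ee_pos: [0.4234, 0.3407, 0.124]
eef_rot: [-1.572, -0.001, -1.57]
force: [0.3, 0.1, 0.1]
grip_width: 0.0752
```

```bash
cat > shot.py <<'E'
import sys,pickle
from h import *
def shot(name):
    o=get_obs();c=cams.calibration("wrist");im=cams.camera("wrist");print(o["ee_pos"],o["eef_rot"],o["time_s"])
    cv2.imwrite(f"pics/{name}.png",im);pickle.dump((c,o),open(name+".pkl","wb"));return im,c,o
if __name__=="__main__": shot(sys.argv[1])
E
python3 shot.py w2
```

```text
[0.4234 0.3407 0.124 ] [-1.5716 -0.0007 -1.57  ] 3.3333
```

View pics/w2.png

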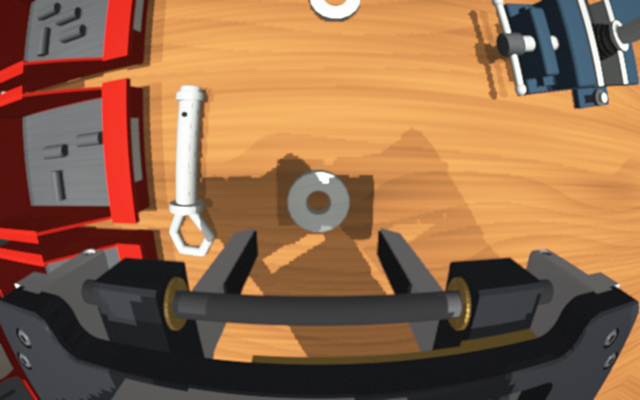

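```bash
python3 - <<'E'
from h import *
import pickle
c,o=pickle.load(open("w2.pkl","rb"))
print(onz(c,318.5,201.5,.018,True),onz(c,318.5,202.5,.015,True)); 
im=cv2.imread("pics/w2.png");cv2.imwrite("pics/c6.png",cv2.resize(im[160:245,275:365],None,fx=6,fy=6,interpolation=2))
E
```

```text
[0.4254 0.3391 0.018 ] [0.4237 0.3391 0.015 ]
```

View pics/c6.png

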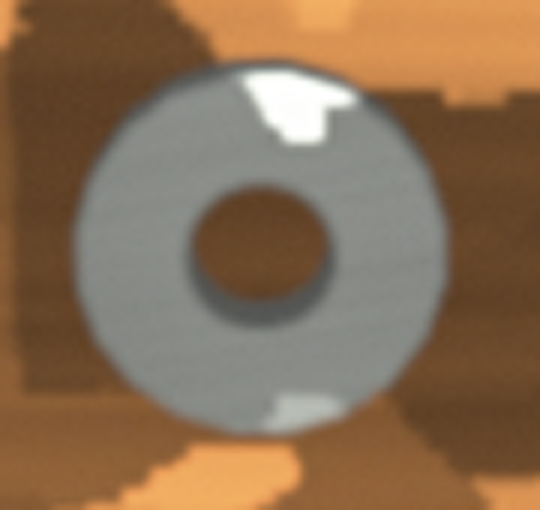

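Emit:
{"api": "step_arm", "payload": {
  "plan": [
    {"grip":-0.6,"spin":0,"slide":[0.0015,0.025,0.0015]},
    {"grip":-0.6,"spin":0,"slide":[0,0.03,0]},
    {"grip":-0.6,"spin":0,"slide":[0,0.03,0]},
    {"grip":-0.6,"spin":0,"slide":[0,0.02,0]},
    {"grip":-0.6,"spin":0,"slide":[0,0.01,0]},
    {"grip":-0.6,"spin":0,"slide":[0,0.004,0]},
    {"grip":-0.6,"spin":0,"slide":[0,0,0]},
    {"grip":1,"spin":0,"slide":[0,0,0]},
    {"grip":1,"spin":0,"slide":[0,0,0]},
    {"grip":1,"spin":0,"slide":[0,0,0]},
    {"grip":1,"spin":0,"slide":[0,0,0]}
  ]
}}

```text
time_s: 4.3
ee_pos: [0.4259, 0.3398, 0.0067]
eef_rot: [-1.569, 0.001, -1.571]
force: [0.2, -1.8, 6.9]
grip_width: 0.0587
```

Emit:
{"api": "step_arm", "payload": {
  "plan": [
    {"grip":1,"spin":0,"slide":[0,0,0]},
    {"grip":1,"spin":0,"slide":[0,0,0]}
  ]
}}

```text
time_s: 4.47
ee_pos: [0.4258, 0.3398, 0.0067]
eef_rot: [-1.569, 0.001, -1.571]
force: [-0.8, -2.4, 7.1]
grip_width: 0.0588
```

Emit:
{"api": "step_arm", "payload": {
  "plan": [
    {"grip":1,"spin":0,"slide":[0,-0.01,0]},
    {"grip":1,"spin":0,"slide":[0,-0.02,0]},
    {"grip":1,"spin":0,"slide":[0,-0.03,0]},
    {"grip":1,"spin":0,"slide":[0,0,0]},
    {"grip":1,"spin":0,"slide":[0,0,0]}
  ]
}}

```text
time_s: 4.88
ee_pos: [0.4257, 0.34, 0.0671]
eef_rot: [-1.568, 0.002, -1.571]
force: [-0.0, -0.0, -4.4]
grip_width: 0.0587
```

```bash
python3 shot.py w3; python3 - <<'E'
from h import *
D=cams.camera("side");S=cams.camera("scene");cv2.imwrite("pics/d3.png",D);cv2.imwrite("pics/s3.png",S)
c,cs=cams.calibration("side"),cams.calibration("scene")
o=get_obs();u,v=proj(c,o["ee_pos"]).astype(int);a,b=proj(cs,o["ee_pos"]).astype(int)
W=cv2.imread("pics/w3.png")
g=[D[v-32:v+32,u-32:u+32],S[b-32:b+32,a-32:a+32],W[160:288,256:384]]
cv2.imwrite("pics/c7.png",np.hstack([cv2.resize(x,(266,266),interpolation=2) for x in g]))
E
```

```text
[0.4257 0.34   0.0671] [-1.5684  0.0018 -1.5708] 4.8833
```

View pics/c7.png

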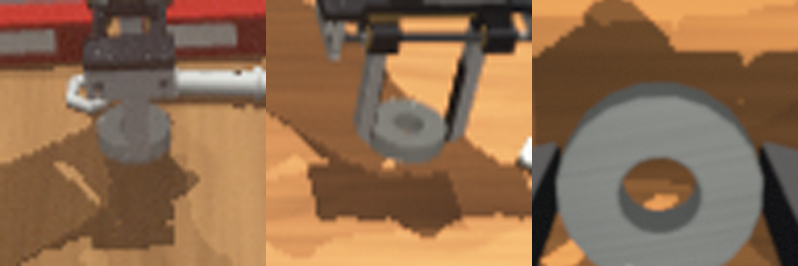

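View pics/w3.png

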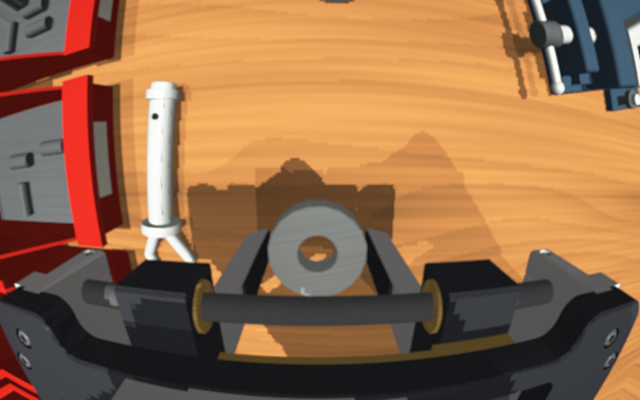

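```bash
python3 - <<'E'
from h import *
import pickle
c,o=pickle.load(open("w3.pkl","rb"));e=o["ee_pos"]
im=cv2.imread("pics/w3.png");cv2.imwrite("pics/c8.png",cv2.resize(im[195:305,260:380],None,fx=5,fy=5,interpolation=2))
for dx in (-.002,0,.002):
  for zb in (-.0067,-.004):
   r=[]
   for t in (0,):
    f=lambda x,z:np.round(proj(c,e+np.array([dx+x,0,zb+z]),True)[1],1)
    print(dx,zb,"outer far top",f(.03,.018),"far bottom",f(.03,0),"near top",f(-.03,.018),"hole far top",f(.0115,.018),"hole near top",f(-.0115,.018),"hole near bot",f(-.0115,0))
E
```

```text
-0.002 -0.0067 outer far top 205.7 far bottom 198.5 near top 298.7 hole far top 236.8 hole near top 272.6 hole near bot 260.3
-0.002 -0.004 outer far top 206.9 far bottom 199.5 near top 300.9 hole far top 238.4 hole near top 274.6 hole near bot 262.0
0 -0.0067 outer far top 202.2 far bottom 195.3 near top 296.0 hole far top 233.5 hole near top 269.6 hole near bot 257.5
0 -0.004 outer far top 203.3 far bottom 196.3 near top 298.2 hole far top 235.1 hole near top 271.6 hole near bot 259.2
0.002 -0.0067 outer far top 198.7 far bottom 192.1 near top 293.2 hole far top 230.2 hole near top 266.6 hole near bot 254.7
0.002 -0.004 outer far top 199.8 far bottom 193.0 near top 295.4 hole far top 231.8 hole near top 268.6 hole near bot 256.4
```

View pics/c8.png

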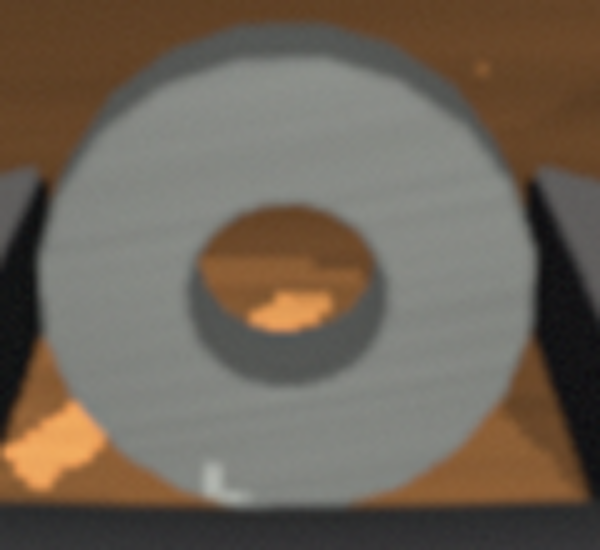

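Emit:
{"api": "step_arm", "payload": {
  "plan": [
    {"grip":1,"spin":0,"slide":[0,-0.02,0]},
    {"grip":1,"spin":0,"slide":[0.014,-0.02,0.008]},
    {"grip":1,"spin":0,"slide":[0.0275,-0.02,0.0175]},
    {"grip":1,"spin":0,"slide":[0.0275,-0.02,0.0175]},
    {"grip":1,"spin":0,"slide":[0.0275,-0.02,0.0175]},
    {"grip":1,"spin":0,"slide":[0.0275,-0.02,0.0175]},
    {"grip":1,"spin":0,"slide":[0.0275,-0.004,0.0175]},
    {"grip":1,"spin":0,"slide":[0.0275,0,0.0175]},
    {"grip":1,"spin":0,"slide":[0.0275,0,0.0175]},
    {"grip":1,"spin":0,"slide":[0.0275,0,0.0175]},
    {"grip":1,"spin":0,"slide":[0.0275,0,0.0175]},
    {"grip":1,"spin":0,"slide":[0.0275,0,0.0175]},
    {"grip":1,"spin":0,"slide":[0.018,0,0.012]},
    {"grip":1,"spin":0,"slide":[0.0095,0,0.006]},
    {"grip":1,"spin":0,"slide":[0,0,0]},
    {"grip":1,"spin":0,"slide":[0,0,0]}
  ]
}}

```text
time_s: 6.37
ee_pos: [0.6257, 0.0234, 0.1884]
eef_rot: [-1.573, 0.0, -1.571]
force: [0.5, 0.6, -2.6]
grip_width: 0.0587
```

```bash
python3 shot.py w4; python3 - <<'E'
from h import *
W=cv2.imread("pics/w4.png");cv2.imwrite("pics/c9.png",cv2.resize(W[190:310,250:390],None,fx=5,fy=5,interpolation=2))
E
```

```text
[0.6257 0.0234 0.1884] [-1.5727  0.0003 -1.5712] 6.3667
```

View pics/c9.png

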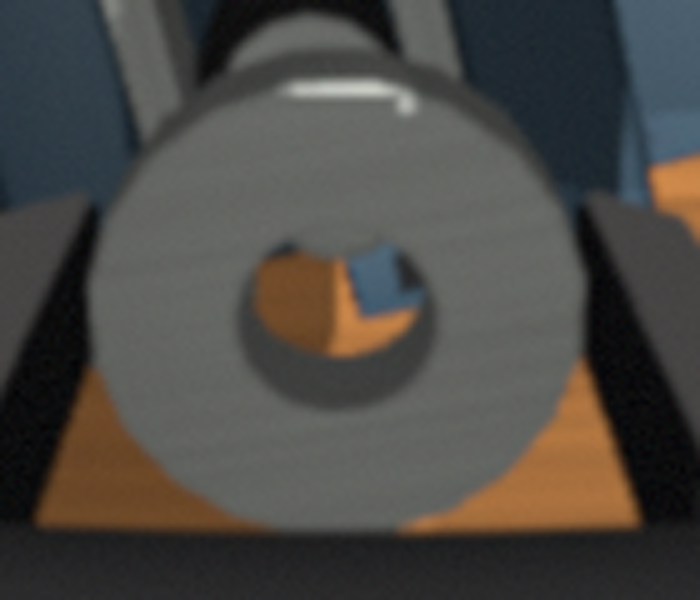

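```bash
python3 - <<'E'
from h import *
import pickle
c,o=pickle.load(open("w4.pkl","rb"))
e=onz(c,317.6,241.3,.1585,True); print("near edge",e,"centre x", e[0]+.0095)
for zb in(-.0067,-.005): print(onz(c,317.,190+ (232+410)/10-.4,o["ee_pos"][2]+zb+.018,True)-o["ee_pos"], onz(c,317.,190+ 318/5-.4,o["ee_pos"][2]+zb+.018,True)-o["ee_pos"])
f=onz(c,250+337/5-.4,253,.2,True);print(f, onz(c,317.6,241.3,.1585,True))
E
```

```text
near edge [0.6167 0.0229 0.1585] centre x 0.6261658758877299
[-0.0011 -0.0001  0.0113] [-0.0007 -0.0001  0.0113]
[-0.0004 -0.0001  0.013 ] [ 0.     -0.0001  0.013 ]
[0.6253 0.0233 0.2   ] [0.6167 0.0229 0.1585]
```

Emit:
{"api": "step_arm", "payload": {
  "plan": [
    {"grip":1,"spin":0,"slide":[0,0.008,0.0015]},
    {"grip":1,"spin":0,"slide":[0,0.008,0]},
    {"grip":1,"spin":0,"slide":[0,0.004,0]},
    {"grip":1,"spin":0,"slide":[0,0.002,0]},
    {"grip":1,"spin":0,"slide":[0,0.001,0]},
    {"grip":1,"spin":0,"slide":[0,0.001,0]},
    {"grip":1,"spin":0,"slide":[0,0,0]}
  ]
}}

```text
time_s: 7.0
ee_pos: [0.6277, 0.0231, 0.1655]
eef_rot: [-1.571, 0.0, -1.571]
force: [-0.8, 0.0, -4.0]
grip_width: 0.0589
```

Emit:
{"api": "step_arm", "payload": {
  "plan": [
    {"grip":1,"spin":0,"slide":[0,0.001,0]},
    {"grip":1,"spin":0,"slide":[0,0.001,0]},
    {"grip":1,"spin":0,"slide":[0,0,0]}
  ]
}}

```text
time_s: 7.25
ee_pos: [0.6277, 0.023, 0.1633]
eef_rot: [-1.571, 0.0, -1.571]
force: [-0.5, 0.5, -3.6]
grip_width: 0.0587
```

Emit:
{"api": "step_arm", "payload": {
  "plan": [
    {"grip":1,"spin":0,"slide":[0,0.001,0]},
    {"grip":1,"spin":0,"slide":[0,0.001,0]},
    {"grip":1,"spin":0,"slide":[0,0,0]}
  ]
}}

```text
time_s: 7.5
ee_pos: [0.6276, 0.023, 0.1612]
eef_rot: [-1.571, 0.0, -1.571]
force: [-0.0, -0.4, -2.7]
grip_width: 0.0589
```

Emit:
{"api": "step_arm", "payload": {
  "plan": [
    {"grip":1,"spin":0,"slide":[0,0.001,0]},
    {"grip":1,"spin":0,"slide":[0,0.001,0]},
    {"grip":1,"spin":0,"slide":[0,0.001,0]},
    {"grip":1,"spin":0,"slide":[0,0.001,0]},
    {"grip":1,"spin":0,"slide":[0,0,0]}
  ]
}}

```text
time_s: 7.92
ee_pos: [0.6276, 0.023, 0.1572]
eef_rot: [-1.571, 0.0, -1.571]
force: [0.1, -0.2, -4.4]
grip_width: 0.0586
```

Emit:
{"api": "step_arm", "payload": {
  "plan": [
    {"grip":1,"spin":0,"slide":[0,0.001,0]},
    {"grip":1,"spin":0,"slide":[0,0.001,0]},
    {"grip":1,"spin":0,"slide":[0,0,0]}
  ]
}}

```text
time_s: 8.17
ee_pos: [0.6276, 0.023, 0.1552]
eef_rot: [-1.571, -0.0, -1.571]
force: [-0.7, -0.4, -4.0]
grip_width: 0.059
```

```bash
python3 shot.py w5; python3 - <<'E'
from h import *
D=cams.camera("side");S=cams.camera("scene")
c,cs=cams.calibration("side"),cams.calibration("scene")
P=np.array([.624,.026,.13]);u,v=proj(c,P).astype(int);a,b=proj(cs,P).astype(int)
W=cv2.imread("pics/w5.png")
g=[D[v-32:v+32,u-32:u+32],S[b-32:b+32,a-32:a+32],W[190:318,256:384]]
cv2.imwrite("pics/c10.png",np.hstack([cv2.resize(x,(266,266),interpolation=2) for x in g]))
E
```

```text
[0.6276 0.023  0.1552] [-1.5711 -0.     -1.5709] 8.1667
```

View pics/c10.png

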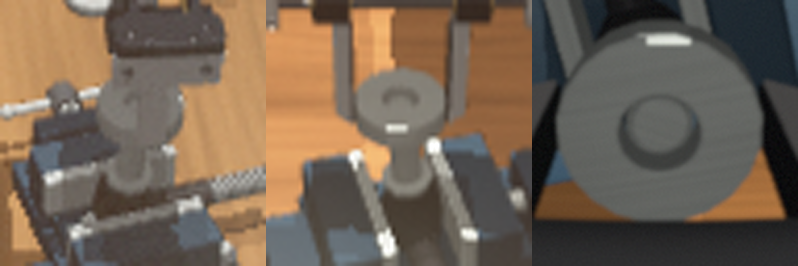

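Emit:
{"api": "step_arm", "payload": {
  "plan": [
    {"grip":1,"spin":0,"slide":[-0.001,0,-0.0009]},
    {"grip":1,"spin":0,"slide":[-0.001,0,-0.0009]},
    {"grip":1,"spin":0,"slide":[-0.001,0,-0.0009]},
    {"grip":1,"spin":0,"slide":[-0.001,0,-0.0009]},
    {"grip":1,"spin":0,"slide":[-0.001,0,-0.0009]},
    {"grip":1,"spin":0,"slide":[0,0,0]}
  ]
}}

```text
time_s: 8.82
ee_pos: [0.6232, 0.0282, 0.1557]
eef_rot: [-1.57, -0.0, -1.571]
force: [1.8, -1.1, -2.7]
grip_width: 0.0585
```

Emit:
{"api": "step_arm", "payload": {
  "plan": [
    {"grip":1,"spin":0,"slide":[-0.001,0,-0.0009]},
    {"grip":1,"spin":0,"slide":[-0.001,0,-0.0009]},
    {"grip":1,"spin":0,"slide":[-0.001,0,-0.0009]},
    {"grip":1,"spin":0,"slide":[-0.001,0,-0.001]},
    {"grip":1,"spin":0,"slide":[0,0,0]}
  ]
}}

```text
time_s: 9.23
ee_pos: [0.6193, 0.0322, 0.1554]
eef_rot: [-1.571, 0.0, -1.571]
force: [1.8, 0.0, -1.0]
grip_width: 0.0588
```

Emit:
{"api": "step_arm", "payload": {
  "plan": [
    {"grip":1,"spin":0,"slide":[0.0005,0.002,0.0005]},
    {"grip":1,"spin":0,"slide":[0.0005,0.002,0.0004]},
    {"grip":1,"spin":0,"slide":[0,0.002,0]},
    {"grip":1,"spin":0,"slide":[0,0.002,0]},
    {"grip":1,"spin":0,"slide":[0,0,0]}
  ]
}}

```text
time_s: 9.65
ee_pos: [0.6201, 0.031, 0.1466]
eef_rot: [-1.572, 0.0, -1.571]
force: [-0.7, -0.9, -3.9]
grip_width: 0.0587
```

Emit:
{"api": "step_arm", "payload": {
  "plan": [
    {"grip":1,"spin":0,"slide":[0,0.002,0]},
    {"grip":1,"spin":0,"slide":[0,0.002,0]},
    {"grip":1,"spin":0,"slide":[0,0.002,0]},
    {"grip":1,"spin":0,"slide":[0,0.002,0]},
    {"grip":1,"spin":0,"slide":[0,0.002,0]},
    {"grip":1,"spin":0,"slide":[0,0,0]}
  ]
}}

```text
time_s: 10.15
ee_pos: [0.6202, 0.031, 0.1369]
eef_rot: [-1.571, 0.0, -1.571]
force: [0.4, 0.7, -3.6]
grip_width: 0.0587
```

Emit:
{"api": "step_arm", "payload": {
  "plan": [
    {"grip":1,"spin":0,"slide":[0,0.002,0]},
    {"grip":1,"spin":0,"slide":[0,0.002,0]},
    {"grip":1,"spin":0,"slide":[0,0.002,0]},
    {"grip":1,"spin":0,"slide":[0,0.002,0]},
    {"grip":1,"spin":0,"slide":[0,0.002,0]},
    {"grip":1,"spin":0,"slide":[0,0.002,0]},
    {"grip":1,"spin":0,"slide":[0,0.002,0]},
    {"grip":1,"spin":0,"slide":[0,0,0]}
  ]
}}

```text
time_s: 10.82
ee_pos: [0.6202, 0.031, 0.1229]
eef_rot: [-1.571, -0.0, -1.571]
force: [0.6, 0.7, -4.0]
grip_width: 0.0588
```

Emit:
{"api": "step_arm", "payload": {
  "plan": [
    {"grip":1,"spin":0,"slide":[0,0.002,0]},
    {"grip":1,"spin":0,"slide":[0,0.002,0]},
    {"grip":1,"spin":0,"slide":[0,0.002,0]},
    {"grip":1,"spin":0,"slide":[0,0.002,0]},
    {"grip":1,"spin":0,"slide":[0,0.002,0]},
    {"grip":1,"spin":0,"slide":[0,0.002,0]},
    {"grip":1,"spin":0,"slide":[0,0,0]}
  ]
}}

```text
time_s: 11.4
ee_pos: [0.6202, 0.031, 0.1109]
eef_rot: [-1.572, 0.0, -1.571]
force: [0.3, -0.9, -3.5]
grip_width: 0.059
```

Emit:
{"api": "step_arm", "payload": {
  "plan": [
    {"grip":1,"spin":0,"slide":[0,0.002,0]},
    {"grip":1,"spin":0,"slide":[0,0.002,0]},
    {"grip":1,"spin":0,"slide":[0,0.002,0]},
    {"grip":1,"spin":0,"slide":[0,0,0]}
  ]
}}

```text
time_s: 11.73
ee_pos: [0.6202, 0.031, 0.1049]
eef_rot: [-1.571, 0.0, -1.571]
force: [0.4, -0.2, -4.0]
grip_width: 0.0587
```

Emit:
{"api": "step_arm", "payload": {
  "plan": [
    {"grip":1,"spin":0,"slide":[0,0.001,0]},
    {"grip":1,"spin":0,"slide":[0,0.001,0]},
    {"grip":1,"spin":0,"slide":[0,0,0]}
  ]
}}

```text
time_s: 11.98
ee_pos: [0.6203, 0.031, 0.1033]
eef_rot: [-1.571, 0.0, -1.571]
force: [-0.0, -0.3, -4.5]
grip_width: 0.0588
```

Emit:
{"api": "step_arm", "payload": {
  "plan": [
    {"grip":1,"spin":0,"slide":[0,0.001,0]},
    {"grip":1,"spin":0,"slide":[0,0,0]}
  ]
}}

```text
time_s: 12.15
ee_pos: [0.6204, 0.031, 0.1023]
eef_rot: [-1.571, 0.0, -1.571]
force: [-0.1, 0.3, -3.4]
grip_width: 0.0586
```

Emit:
{"api": "step_arm", "payload": {
  "plan": [
    {"grip":1,"spin":0,"slide":[0,0.001,0]},
    {"grip":1,"spin":0,"slide":[0,0,0]}
  ]
}}

```text
time_s: 12.32
ee_pos: [0.6204, 0.031, 0.1013]
eef_rot: [-1.571, 0.0, -1.571]
force: [0.2, 1.0, -3.5]
grip_width: 0.0589
```

Emit:
{"api": "step_arm", "payload": {
  "plan": [
    {"grip":1,"spin":0,"slide":[0,0.0007,0]},
    {"grip":1,"spin":0,"slide":[0,0,0]}
  ]
}}

```text
time_s: 12.48
ee_pos: [0.6205, 0.031, 0.1008]
eef_rot: [-1.571, 0.0, -1.571]
force: [-1.2, 0.0, -2.9]
grip_width: 0.059
```

Emit:
{"api": "step_arm", "payload": {
  "plan": [
    {"grip":1,"spin":0,"slide":[0,0.0007,0]},
    {"grip":1,"spin":0,"slide":[0,0,0]}
  ]
}}

```text
time_s: 12.65
ee_pos: [0.6206, 0.031, 0.1006]
eef_rot: [-1.57, 0.0, -1.571]
force: [-0.9, -0.2, 2.7]
grip_width: 0.0588
```

Emit:
{"api": "step_arm", "payload": {
  "plan": [
    {"grip":1,"spin":0,"slide":[0,0.0007,0]},
    {"grip":1,"spin":0,"slide":[0,0,0]}
  ]
}}

```text
time_s: 12.82
ee_pos: [0.6209, 0.0311, 0.1005]
eef_rot: [-1.569, 0.0, -1.571]
force: [-1.3, -0.3, 7.7]
grip_width: 0.0589
```

Emit:
{"api": "step_arm", "payload": {
  "plan": [
    {"grip":1,"spin":0,"slide":[0,-0.0007,0]},
    {"grip":-0.4,"spin":0,"slide":[0,0,0]},
    {"grip":-0.4,"spin":0,"slide":[0,0,0]},
    {"grip":-0.4,"spin":0,"slide":[0,0,0]},
    {"grip":-0.4,"spin":0,"slide":[0,-0.01,0]},
    {"grip":-0.4,"spin":0,"slide":[0,-0.02,0]},
    {"grip":-0.4,"spin":0,"slide":[0,-0.02,0]},
    {"grip":-0.4,"spin":0,"slide":[0,-0.03,0]},
    {"grip":-0.4,"spin":0,"slide":[0,0,0]}
  ]
}}

```text
time_s: 13.57
ee_pos: [0.6223, 0.031, 0.1866]
eef_rot: [-1.562, -0.0, -1.571]
force: [0.3, -0.2, 1.4]
grip_width: 0.0655
```

```bash
python3 shot.py w6; python3 - <<'E'
from h import *
D=cams.camera("side");S=cams.camera("scene")
c,cs=cams.calibration("side"),cams.calibration("scene")
P=np.array([.62,.03,.12]);u,v=proj(c,P).astype(int);a,b=proj(cs,P).astype(int)
W=cv2.imread("pics/w6.png")
g=[D[v-32:v+32,u-32:u+32],S[b-32:b+32,a-32:a+32],W[150:278,256:384]]
cv2.imwrite("pics/c11.png",np.hstack([cv2.resize(x,(266,266),interpolation=2) for x in g]))
E
```

```text
[0.6223 0.031  0.1866] [-1.5625 -0.0001 -1.5709] 13.5667
```

View pics/c11.png

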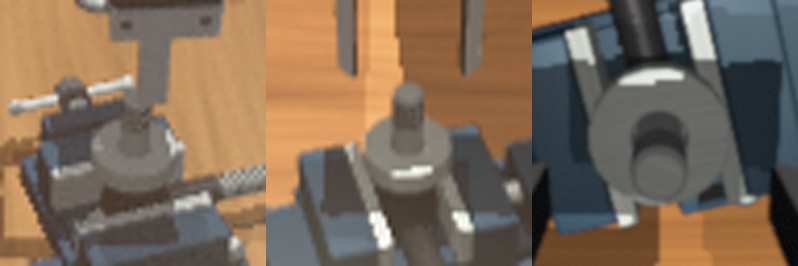

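View pics/w6.png

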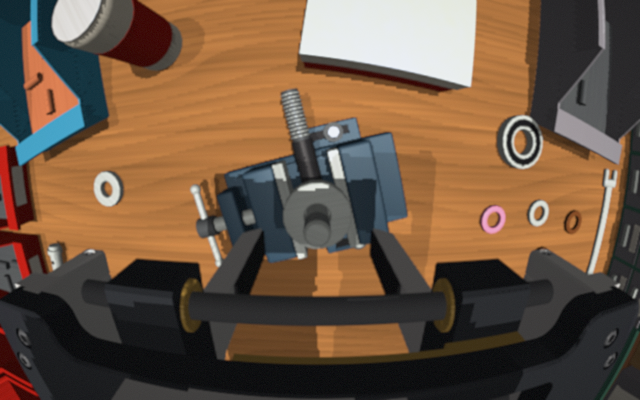

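```bash
python3 - <<'E'
from h import *
import pickle
c,o=pickle.load(open("w6.pkl","rb"))
W=cv2.imread("pics/w6.png");cv2.imwrite("pics/c12.png",cv2.resize(W[170:260,270:370],None,fx=6,fy=6,interpolation=2))
print(onz(c,317.1,234.6,.16,True),onz(c,316.6,214.9,.112,True)); print(get_obs()["ee_pos"],get_obs()["eef_rot"])
E
```

```text
[0.6198 0.0309 0.16  ] [0.6208 0.0313 0.112 ]
[0.6203 0.031  0.1801] [-1.5707 -0.     -1.5709]
```

View pics/c12.png

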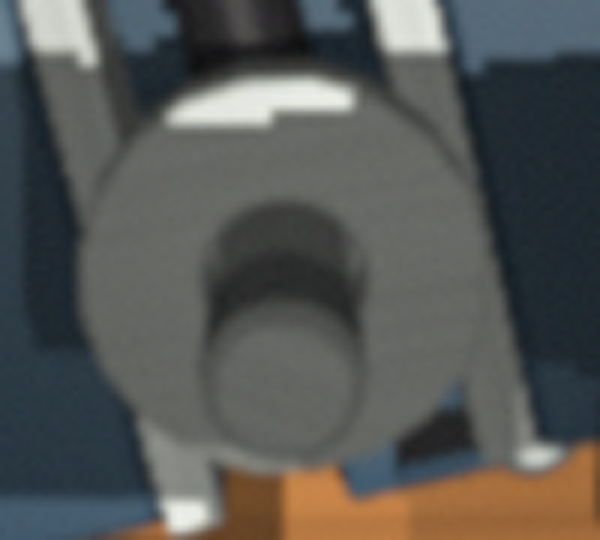

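Emit:
{"api": "step_arm", "payload": {
  "plan": [
    {"grip":-0.4,"spin":0,"slide":[-0.0265,-0.005,0.0006]},
    {"grip":-0.4,"spin":0,"slide":[-0.0265,0,0.0006]},
    {"grip":-0.4,"spin":0,"slide":[-0.0265,0,0.0006]},
    {"grip":-0.4,"spin":0,"slide":[-0.0265,0,0.0006]},
    {"grip":-0.4,"spin":0,"slide":[-0.0265,0,0.0006]},
    {"grip":-0.4,"spin":0,"slide":[-0.0265,0.01,0.0006]},
    {"grip":-0.4,"spin":0,"slide":[-0.0265,0.01,0.0006]},
    {"grip":-0.4,"spin":0,"slide":[-0.0265,0.01,0.0006]},
    {"grip":-0.4,"spin":0,"slide":[-0.0265,0.01,0.0006]},
    {"grip":-0.4,"spin":0,"slide":[-0.0265,0.01,0.0006]},
    {"grip":-0.4,"spin":0,"slide":[-0.0265,0.01,0.0006]},
    {"grip":-0.4,"spin":0,"slide":[0,0,0]},
    {"grip":-0.4,"spin":0,"slide":[0,0,0]},
    {"grip":-0.4,"spin":0,"slide":[0,0,0]}
  ]
}}

```text
time_s: 14.88
ee_pos: [0.6268, 0.3219, 0.1243]
eef_rot: [-1.572, -0.001, -1.571]
force: [0.8, -0.4, -0.3]
grip_width: 0.0661
```

```bash
python3 shot.py w7; python3 - <<'E'
from h import *
W=cv2.imread("pics/w7.png");cv2.imwrite("pics/c13.png",cv2.resize(W[150:270,250:390],None,fx=5,fy=5,interpolation=2))
E
```

```text
[0.6268 0.3219 0.1243] [-1.572  -0.0007 -1.5709] 14.8833
```

View pics/c13.png

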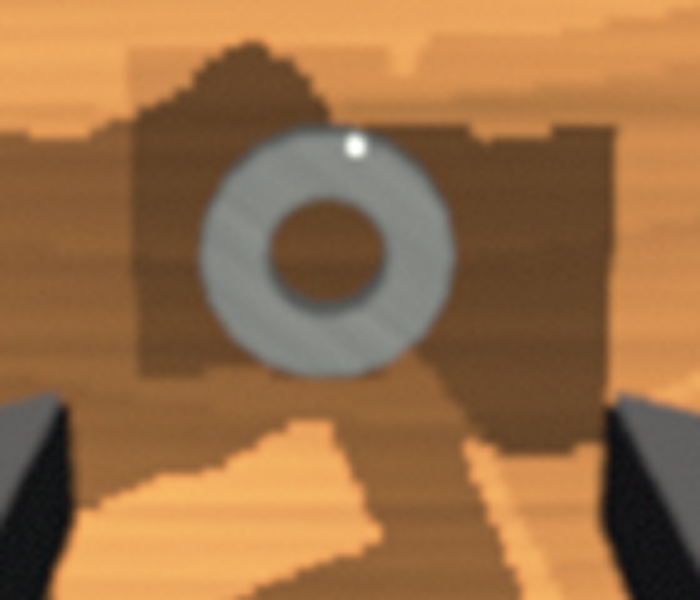

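View pics/w7.png

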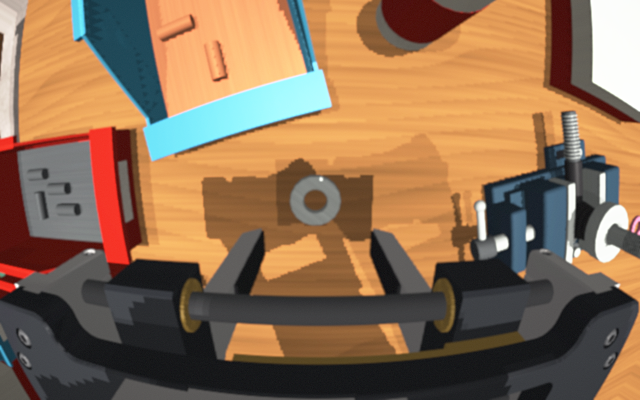

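```bash
python3 - <<'E'
from h import *
import pickle
c,o=pickle.load(open("w7.pkl","rb"))
for v in (253,256): print(onz(c,250+327.5/5-.4,150+v/5-.4,.012,True)-o["ee_pos"])
E
```

```text
[ 0.0017  0.0017 -0.1123]
[ 0.0011  0.0017 -0.1123]
```

Emit:
{"api": "step_arm", "payload": {
  "plan": [
    {"grip":-0.4,"spin":0,"slide":[-0.0017,0.025,0.001]},
    {"grip":-0.4,"spin":0,"slide":[0,0.03,0]},
    {"grip":-0.4,"spin":0,"slide":[0,0.03,0]},
    {"grip":-0.4,"spin":0,"slide":[0,0.02,0]},
    {"grip":-0.4,"spin":0,"slide":[0,0.01,0]},
    {"grip":-0.4,"spin":0,"slide":[0,0.002,0]},
    {"grip":-0.4,"spin":0,"slide":[0,0,0]},
    {"grip":-0.4,"spin":0,"slide":[0,0,0]}
  ]
}}

```text
time_s: 15.6
ee_pos: [0.629, 0.3243, 0.01]
eef_rot: [-1.568, 0.001, -1.571]
force: [0.6, -0.1, 0.9]
grip_width: 0.0657
```

Emit:
{"api": "step_arm", "payload": {
  "plan": [
    {"grip":-0.4,"spin":0,"slide":[0,0,0]},
    {"grip":-0.4,"spin":0,"slide":[0,0,0]}
  ]
}}

```text
time_s: 15.77
ee_pos: [0.6286, 0.3244, 0.0096]
eef_rot: [-1.569, 0.001, -1.571]
force: [-0.9, 0.1, 0.1]
grip_width: 0.0658
```

Emit:
{"api": "step_arm", "payload": {
  "plan": [
    {"grip":-0.4,"spin":0,"slide":[0,0.003,-0.0007]},
    {"grip":-0.4,"spin":0,"slide":[0,0.002,0]},
    {"grip":-0.4,"spin":0,"slide":[0,0,0]}
  ]
}}

```text
time_s: 16.02
ee_pos: [0.627, 0.3241, 0.0025]
eef_rot: [-1.571, -0.0, -1.571]
force: [0.1, 0.6, -0.1]
grip_width: 0.066
```

Emit:
{"api": "step_arm", "payload": {
  "plan": [
    {"grip":1,"spin":0,"slide":[0,0,0]},
    {"grip":1,"spin":0,"slide":[0,0,0]},
    {"grip":1,"spin":0,"slide":[0,0,0]},
    {"grip":1,"spin":0,"slide":[0,0,0]}
  ]
}}

```text
time_s: 16.35
ee_pos: [0.6274, 0.3242, 0.0031]
eef_rot: [-1.571, 0.0, -1.571]
force: [-0.4, 0.7, 0.1]
grip_width: 0.0482
```

Emit:
{"api": "step_arm", "payload": {
  "plan": [
    {"grip":1,"spin":0,"slide":[0,0,0]},
    {"grip":1,"spin":0,"slide":[0,0,0]}
  ]
}}

```text
time_s: 16.52
ee_pos: [0.6274, 0.3242, 0.0031]
eef_rot: [-1.571, 0.0, -1.571]
force: [0.4, 0.8, 0.6]
grip_width: 0.048
```

Emit:
{"api": "step_arm", "payload": {
  "plan": [
    {"grip":1,"spin":0,"slide":[0,-0.01,0]},
    {"grip":1,"spin":0,"slide":[0,-0.02,0]},
    {"grip":1,"spin":0,"slide":[0,-0.03,0]},
    {"grip":1,"spin":0,"slide":[0,0,0]},
    {"grip":1,"spin":0,"slide":[0,0,0]},
    {"grip":1,"spin":0,"slide":[0,0,0]}
  ]
}}

```text
time_s: 17.02
ee_pos: [0.6271, 0.3241, 0.0628]
eef_rot: [-1.571, -0.0, -1.571]
force: [-0.2, 0.9, -2.1]
grip_width: 0.0481
```

```bash
python3 shot.py w8; python3 - <<'E'
from h import *
import pickle
W=cv2.imread("pics/w8.png");cv2.imwrite("pics/c14.png",cv2.resize(W[195:305,260:380],None,fx=5,fy=5,interpolation=2))
c,o=pickle.load(open("w8.pkl","rb"));e=o["ee_pos"]
for dx in (-.002,0,.002):
    f=lambda x,z:np.round(proj(c,e+np.array([dx+x,0,-.0031+z]),True)[1],1)
    print(dx,"far top",f(.025,.012),"far bot",f(.025,0),"near top",f(-.025,.012),"hole far top",f(.0115,.012),"near top",f(-.0115,.012),"near bot",f(-.0115,0))
E
```

```text
[0.6271 0.3241 0.0628] [-1.5713 -0.0002 -1.5709] 17.0167
-0.002 far top 213.2 far bot 207.8 near top 289.9 hole far top 235.4 near top 270.8 near bot 262.6
0 far top 209.8 far bot 204.6 near top 287.1 hole far top 232.2 near top 267.9 near bot 259.7
0.002 far top 206.4 far bot 201.4 near top 284.4 hole far top 229.0 near top 264.9 near bot 256.9
```

View pics/c14.png

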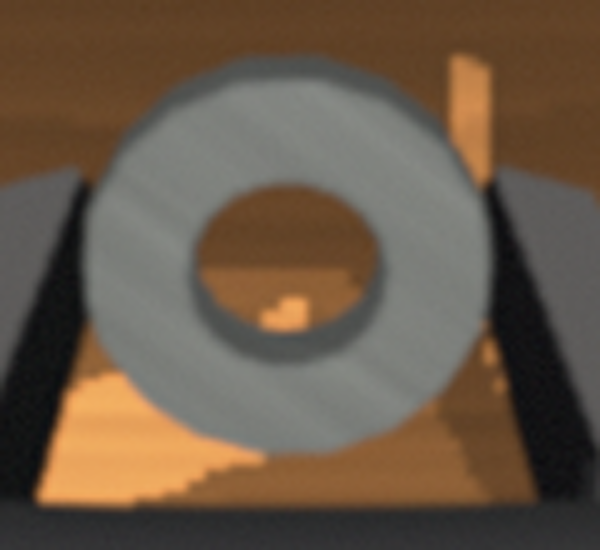

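Emit:
{"api": "step_arm", "payload": {
  "plan": [
    {"grip":1,"spin":0,"slide":[0,-0.02,0]},
    {"grip":1,"spin":0,"slide":[0.015,-0.025,-0.0006]},
    {"grip":1,"spin":0,"slide":[0.027,-0.025,-0.0007]},
    {"grip":1,"spin":0,"slide":[0.027,-0.025,-0.0007]},
    {"grip":1,"spin":0,"slide":[0.027,-0.02,-0.0007]},
    {"grip":1,"spin":0,"slide":[0.027,-0.008,-0.0007]},
    {"grip":1,"spin":0,"slide":[0.027,0,-0.0007]},
    {"grip":1,"spin":0,"slide":[0.027,0,-0.0007]},
    {"grip":1,"spin":0,"slide":[0.027,0,-0.0007]},
    {"grip":1,"spin":0,"slide":[0.027,0,-0.0007]},
    {"grip":1,"spin":0,"slide":[0.027,0,-0.0007]},
    {"grip":1,"spin":0,"slide":[0.022,0,-0.0006]},
    {"grip":1,"spin":0,"slide":[0.013,0,0]},
    {"grip":1,"spin":0,"slide":[0,0,0]},
    {"grip":1,"spin":0,"slide":[0,0,0]},
    {"grip":1,"spin":0,"slide":[0,0,0]}
  ]
}}

```text
time_s: 18.4
ee_pos: [0.6197, 0.0322, 0.1857]
eef_rot: [-1.571, 0.0, -1.57]
force: [0.4, 0.0, -2.1]
grip_width: 0.0483
```

```bash
python3 shot.py w9; python3 - <<'E'
from h import *
W=cv2.imread("pics/w9.png");cv2.imwrite("pics/c15.png",cv2.resize(W[190:310,250:390],None,fx=5,fy=5,interpolation=2))
E
```

```text
[0.6197 0.0322 0.1857] [-1.5715  0.0002 -1.5703] 18.4
```

View pics/c15.png

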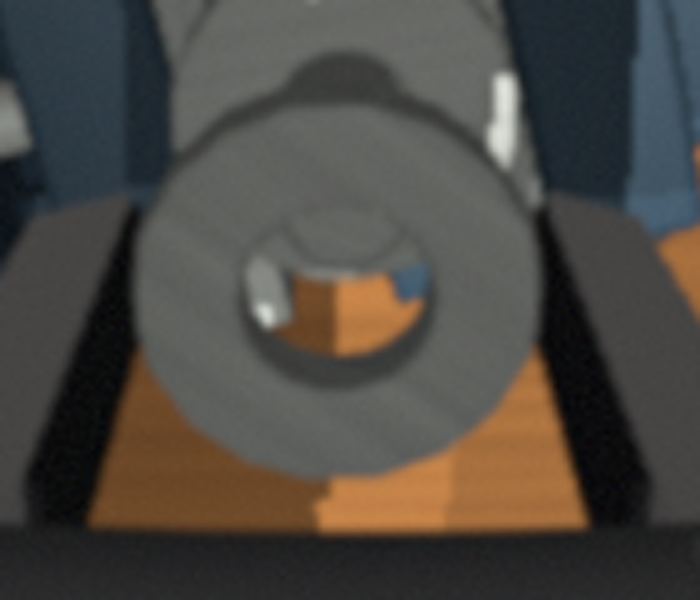

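```bash
python3 - <<'E'
from h import *
import pickle
c,o=pickle.load(open("w9.pkl","rb"))
print(onz(c,317.7,242.4,.16,True)+[.008,0,0],onz(c,317.7,245.2,.158,True)+[.01,0,0])
b=o["ee_pos"][2]-.0031
for v in (209,389): print(onz(c,317.4,190+v/5-.4,b+.012,True))
for v in (105,478): print(onz(c,317.4,190+v/5-.4,b+.012,True))
E
```

```text
[0.6195 0.0317 0.16  ] [0.6186 0.0316 0.158 ]
[0.6318 0.0319 0.1946]
[0.6086 0.0319 0.1946]
[0.6443 0.0319 0.1946]
[0.5962 0.0319 0.1946]
```

Emit:
{"api": "step_arm", "payload": {
  "plan": [
    {"grip":1,"spin":0,"slide":[0.0003,0.008,-0.001]},
    {"grip":1,"spin":0,"slide":[0,0.006,0]},
    {"grip":1,"spin":0,"slide":[0,0.004,0]},
    {"grip":1,"spin":0,"slide":[0,0.001,0]},
    {"grip":1,"spin":0,"slide":[0,0.001,0]},
    {"grip":1,"spin":0,"slide":[0,0.001,0]},
    {"grip":1,"spin":0,"slide":[0,0,0]}
  ]
}}

```text
time_s: 19.03
ee_pos: [0.6188, 0.0309, 0.1651]
eef_rot: [-1.571, 0.0, -1.571]
force: [0.4, 0.8, -0.7]
grip_width: 0.0486
```

Emit:
{"api": "step_arm", "payload": {
  "plan": [
    {"grip":1,"spin":0,"slide":[0,0.001,0]},
    {"grip":1,"spin":0,"slide":[0,0.001,0]},
    {"grip":1,"spin":0,"slide":[0,0,0]}
  ]
}}

```text
time_s: 19.28
ee_pos: [0.6188, 0.0309, 0.1629]
eef_rot: [-1.571, 0.0, -1.571]
force: [-0.7, 0.6, -0.8]
grip_width: 0.048
```

Emit:
{"api": "step_arm", "payload": {
  "plan": [
    {"grip":1,"spin":0,"slide":[0,0.001,0]},
    {"grip":1,"spin":0,"slide":[0,0.001,0]},
    {"grip":1,"spin":0,"slide":[0,0,0]}
  ]
}}

```text
time_s: 19.53
ee_pos: [0.6187, 0.0309, 0.1608]
eef_rot: [-1.571, 0.0, -1.571]
force: [0.7, -0.1, -1.3]
grip_width: 0.0479
```

Emit:
{"api": "step_arm", "payload": {
  "plan": [
    {"grip":1,"spin":0,"slide":[0,0.001,0]},
    {"grip":1,"spin":0,"slide":[0,0.001,0]},
    {"grip":1,"spin":0,"slide":[0,0,0]}
  ]
}}

```text
time_s: 19.78
ee_pos: [0.6187, 0.0309, 0.1588]
eef_rot: [-1.571, 0.0, -1.571]
force: [-0.4, 0.2, -1.7]
grip_width: 0.0482
```

Ring bottom is at about 0.1557, so it is round the stud's end without contact. Continuing down.

Emit:
{"api": "step_arm", "payload": {
  "plan": [
    {"grip":1,"spin":0,"slide":[0,0.001,0]},
    {"grip":1,"spin":0,"slide":[0,0.001,0]},
    {"grip":1,"spin":0,"slide":[0,0.001,0]},
    {"grip":1,"spin":0,"slide":[0,0.002,0]},
    {"grip":1,"spin":0,"slide":[0,0.002,0]},
    {"grip":1,"spin":0,"slide":[0,0,0]}
  ]
}}

```text
time_s: 20.28
ee_pos: [0.6186, 0.0309, 0.1515]
eef_rot: [-1.572, 0.0, -1.571]
force: [0.5, -1.3, -0.7]
grip_width: 0.0482
```

Emit:
{"api": "step_arm", "payload": {
  "plan": [
    {"grip":1,"spin":0,"slide":[0,0.002,0]},
    {"grip":1,"spin":0,"slide":[0,0.002,0]},
    {"grip":1,"spin":0,"slide":[0,0.002,0]},
    {"grip":1,"spin":0,"slide":[0,0.002,0]},
    {"grip":1,"spin":0,"slide":[0,0.002,0]},
    {"grip":1,"spin":0,"slide":[0,0.002,0]},
    {"grip":1,"spin":0,"slide":[0,0,0]}
  ]
}}

```text
time_s: 20.87
ee_pos: [0.6186, 0.0309, 0.1396]
eef_rot: [-1.571, 0.0, -1.571]
force: [0.0, -0.2, -1.3]
grip_width: 0.048
```

Emit:
{"api": "step_arm", "payload": {
  "plan": [
    {"grip":1,"spin":0,"slide":[0,0.002,0]},
    {"grip":1,"spin":0,"slide":[0,0.002,0]},
    {"grip":1,"spin":0,"slide":[0,0.002,0]},
    {"grip":1,"spin":0,"slide":[0,0.002,0]},
    {"grip":1,"spin":0,"slide":[0,0.002,0]},
    {"grip":1,"spin":0,"slide":[0,0,0]}
  ]
}}

```text
time_s: 21.37
ee_pos: [0.6186, 0.0309, 0.1295]
eef_rot: [-1.572, -0.0, -1.571]
force: [0.3, 0.7, -1.8]
grip_width: 0.0483
```

Emit:
{"api": "step_arm", "payload": {
  "plan": [
    {"grip":1,"spin":0,"slide":[0,0.002,0]},
    {"grip":1,"spin":0,"slide":[0,0.002,0]},
    {"grip":1,"spin":0,"slide":[0,0.002,0]},
    {"grip":1,"spin":0,"slide":[0,0.002,0]},
    {"grip":1,"spin":0,"slide":[0,0.002,0]},
    {"grip":1,"spin":0,"slide":[0,0.001,0]},
    {"grip":1,"spin":0,"slide":[0,0,0]}
  ]
}}

```text
time_s: 21.95
ee_pos: [0.6187, 0.0309, 0.1187]
eef_rot: [-1.571, 0.0, -1.571]
force: [1.0, -0.3, -0.9]
grip_width: 0.0481
```

Emit:
{"api": "step_arm", "payload": {
  "plan": [
    {"grip":1,"spin":0,"slide":[0,0.001,0]},
    {"grip":1,"spin":0,"slide":[0,0.001,0]},
    {"grip":1,"spin":0,"slide":[0,0,0]}
  ]
}}

```text
time_s: 22.2
ee_pos: [0.6188, 0.0309, 0.1169]
eef_rot: [-1.571, -0.0, -1.571]
force: [-0.6, 0.2, -1.5]
grip_width: 0.0484
```

Emit:
{"api": "step_arm", "payload": {
  "plan": [
    {"grip":1,"spin":0,"slide":[0,0.0007,0]},
    {"grip":1,"spin":0,"slide":[0,0,0]}
  ]
}}

```text
time_s: 22.37
ee_pos: [0.6188, 0.0309, 0.1163]
eef_rot: [-1.571, 0.0, -1.571]
force: [0.2, 0.0, -1.3]
grip_width: 0.048
```

Emit:
{"api": "step_arm", "payload": {
  "plan": [
    {"grip":1,"spin":0,"slide":[0,0.0007,0]},
    {"grip":1,"spin":0,"slide":[0,0,0]}
  ]
}}

```text
time_s: 22.53
ee_pos: [0.6188, 0.0309, 0.1156]
eef_rot: [-1.571, 0.0, -1.571]
force: [-0.2, 0.0, -0.6]
grip_width: 0.0482
```

Emit:
{"api": "step_arm", "payload": {
  "plan": [
    {"grip":1,"spin":0,"slide":[0,0.0007,0]},
    {"grip":1,"spin":0,"slide":[0,0,0]}
  ]
}}

```text
time_s: 22.7
ee_pos: [0.6189, 0.0309, 0.1151]
eef_rot: [-1.571, 0.0, -1.571]
force: [0.2, 0.8, 0.2]
grip_width: 0.0481
```

Emit:
{"api": "step_arm", "payload": {
  "plan": [
    {"grip":1,"spin":0,"slide":[0,0.0005,0]},
    {"grip":1,"spin":0,"slide":[0,0,0]}
  ]
}}

```text
time_s: 22.87
ee_pos: [0.6189, 0.031, 0.1149]
eef_rot: [-1.57, 0.0, -1.571]
force: [-0.8, 0.8, 4.2]
grip_width: 0.0485
```

Emit:
{"api": "step_arm", "payload": {
  "plan": [
    {"grip":1,"spin":0,"slide":[0,-0.0005,0]},
    {"grip":-0.4,"spin":0,"slide":[0,0,0]},
    {"grip":-0.4,"spin":0,"slide":[0,0,0]},
    {"grip":-0.4,"spin":0,"slide":[0,0,0]},
    {"grip":-0.4,"spin":0,"slide":[0,-0.01,0]},
    {"grip":-0.4,"spin":0,"slide":[0,-0.02,0]},
    {"grip":-0.4,"spin":0,"slide":[0,-0.025,0]},
    {"grip":-0.4,"spin":0,"slide":[0,-0.01,0]},
    {"grip":-0.4,"spin":0,"slide":[0,0,0]},
    {"grip":-0.4,"spin":0,"slide":[0,0,0]},
    {"grip":-0.4,"spin":0,"slide":[0,0,0]}
  ]
}}

```text
time_s: 23.78
ee_pos: [0.6183, 0.0309, 0.1785]
eef_rot: [-1.573, -0.0, -1.571]
force: [-0.5, -0.3, 0.5]
grip_width: 0.0658
```

```bash
python3 shot.py w10; python3 - <<'E'
from h import *
import pickle
c,o=pickle.load(open("w10.pkl","rb"))
W=cv2.imread("pics/w10.png");cv2.imwrite("pics/c16.png",np.hstack([cv2.resize(W[170:270,270:370],(400,400),interpolation=2),cv2.resize(W[100:300,440:640],(400,400),interpolation=2)]))
c,o=pickle.load(open("w1.pkl","rb"))
for n,p,z in [("pink",(479,141.5),.004),("S",(522,141),.004),("br1",(558,155),.004),("br2",(528,188),.004),("bear",(498,73),.01)]: print(n,onz(c,*p,z,True))
E
```

```text
[0.6183 0.0309 0.1785] [-1.5727 -0.     -1.5709] 23.7833
pink [ 0.5839 -0.2118  0.004 ]
S [ 0.591  -0.2953  0.004 ]
br1 [ 0.5746 -0.3826  0.004 ]
br2 [ 0.5155 -0.3179  0.004 ]
bear [ 0.6908 -0.2409  0.01  ]
```

View pics/c16.png

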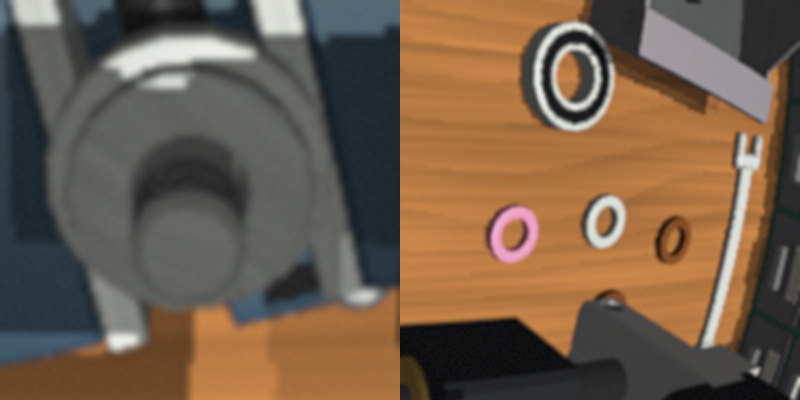

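Emit:
{"api": "step_arm", "payload": {
  "plan": [
    {"grip":-0.4,"spin":0,"slide":[0.015,-0.003,-0.0014]},
    {"grip":-0.4,"spin":0,"slide":[0.029,0,-0.0026]},
    {"grip":-0.4,"spin":0,"slide":[0.029,0,-0.0026]},
    {"grip":-0.4,"spin":0,"slide":[0.029,0,-0.0026]},
    {"grip":-0.4,"spin":0,"slide":[0.029,0,-0.0026]},
    {"grip":-0.4,"spin":0,"slide":[0.029,0,-0.0026]},
    {"grip":-0.4,"spin":0,"slide":[0.029,0.01,-0.0026]},
    {"grip":-0.4,"spin":0,"slide":[0.029,0.01,-0.0026]},
    {"grip":-0.4,"spin":0,"slide":[0.029,0.01,-0.0026]},
    {"grip":-0.4,"spin":0,"slide":[0.029,0.01,-0.0026]},
    {"grip":-0.4,"spin":0,"slide":[0.029,0.01,-0.0026]},
    {"grip":-0.4,"spin":0,"slide":[0.02,0.008,-0.0012]},
    {"grip":-0.4,"spin":0,"slide":[0,0,0]},
    {"grip":-0.4,"spin":0,"slide":[0,0,0]},
    {"grip":-0.4,"spin":0,"slide":[0,0,0]}
  ]
}}

```text
time_s: 25.08
ee_pos: [0.59, -0.2938, 0.1249]
eef_rot: [-1.571, 0.0, -1.571]
force: [0.6, 1.1, 0.4]
grip_width: 0.0656
```

```bash
python3 shot.py w11; python3 - <<'E'
from h import *
W=cv2.imread("pics/w11.png");cv2.imwrite("pics/c17.png",cv2.resize(W[150:270,250:390],None,fx=5,fy=5,interpolation=2))
E
```

```text
[ 0.59   -0.2938  0.1249] [-1.5711  0.0003 -1.5709] 25.0833
```

View pics/c17.png

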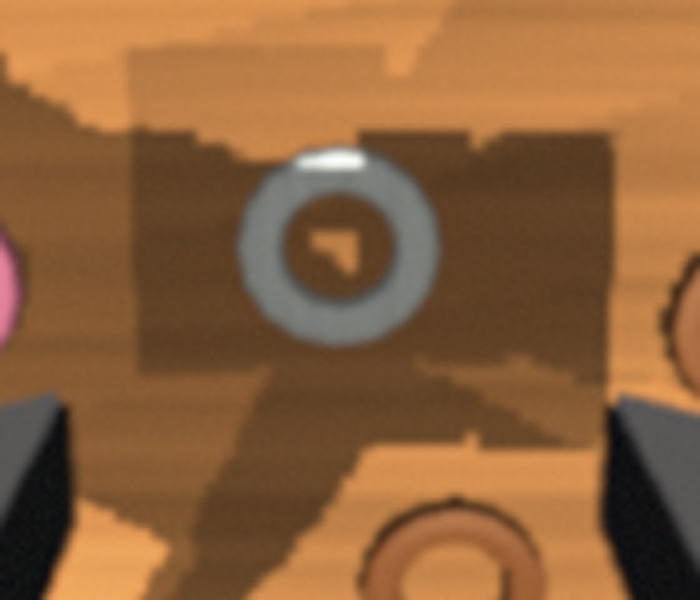

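View pics/w11.png

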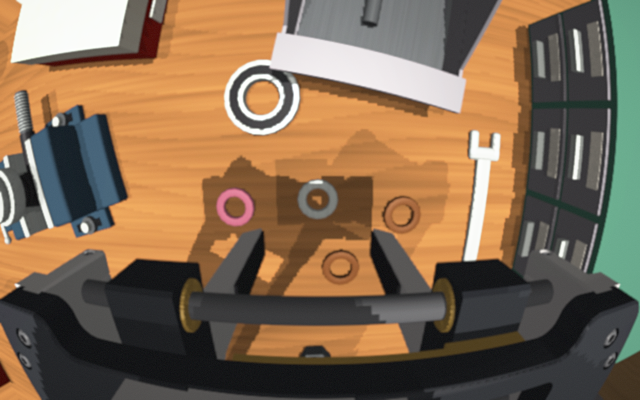

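```bash
python3 - <<'E'
from h import *
import pickle
c,o=pickle.load(open("w11.pkl","rb"))
print(onz(c,317.4,199.3,.008,True)-o["ee_pos"])
E
```

```text
[ 0.0017 -0.0004 -0.1169]
```

Emit:
{"api": "step_arm", "payload": {
  "plan": [
    {"grip":-0.4,"spin":0,"slide":[0.0004,0.025,0.0012]},
    {"grip":-0.4,"spin":0,"slide":[0,0.03,0]},
    {"grip":-0.4,"spin":0,"slide":[0,0.03,0]},
    {"grip":-0.4,"spin":0,"slide":[0,0.02,0]},
    {"grip":-0.4,"spin":0,"slide":[0,0.01,0]},
    {"grip":-0.4,"spin":0,"slide":[0,0.002,0]},
    {"grip":-0.4,"spin":0,"slide":[0,0,0]},
    {"grip":-0.4,"spin":0,"slide":[0,0,0]},
    {"grip":-0.4,"spin":0,"slide":[0,0,0]}
  ]
}}

```text
time_s: 25.88
ee_pos: [0.5922, -0.2947, 0.0098]
eef_rot: [-1.568, -0.001, -1.571]
force: [0.1, -0.5, 0.8]
grip_width: 0.0657
```

Previously a 5 mm command took it from 0.0096 to 0.003; repeating with 5 mm.

Emit:
{"api": "step_arm", "payload": {
  "plan": [
    {"grip":-0.4,"spin":0,"slide":[0,0.003,-0.0008]},
    {"grip":-0.4,"spin":0,"slide":[0,0.002,0]},
    {"grip":-0.4,"spin":0,"slide":[0,0,0]},
    {"grip":-0.4,"spin":0,"slide":[0,0,0]}
  ]
}}

```text
time_s: 26.22
ee_pos: [0.5905, -0.2945, 0.0029]
eef_rot: [-1.571, 0.0, -1.571]
force: [-0.4, 0.9, -0.6]
grip_width: 0.066
```

Emit:
{"api": "step_arm", "payload": {
  "force": 25,
  "plan": [
    {"grip":1,"spin":0,"slide":[0,0,0]},
    {"grip":1,"spin":0,"slide":[0,0,0]},
    {"grip":1,"spin":0,"slide":[0,0,0]},
    {"grip":1,"spin":0,"slide":[0,0,0]},
    {"grip":1,"spin":0,"slide":[0,0,0]},
    {"grip":1,"spin":0,"slide":[0,0,0]}
  ]
}}

```text
time_s: 26.72
ee_pos: [0.5906, -0.2945, 0.003]
eef_rot: [-1.571, 0.0, -1.571]
force: [-0.5, -0.2, 0.6]
grip_width: 0.0382
```

Emit:
{"api": "step_arm", "payload": {
  "plan": [
    {"grip":1,"spin":0,"slide":[0,-0.01,0]},
    {"grip":1,"spin":0,"slide":[0,-0.02,0]},
    {"grip":1,"spin":0,"slide":[0,-0.03,0]},
    {"grip":1,"spin":0,"slide":[0,0,0]},
    {"grip":1,"spin":0,"slide":[0,0,0]},
    {"grip":1,"spin":0,"slide":[0,0,0]}
  ]
}}

```text
time_s: 27.22
ee_pos: [0.5904, -0.2944, 0.0629]
eef_rot: [-1.571, 0.0, -1.571]
force: [-0.7, -0.5, -0.8]
grip_width: 0.0381
```

```bash
python3 shot.py w12; python3 - <<'E'
from h import *
import pickle
W=cv2.imread("pics/w12.png");cv2.imwrite("pics/c18.png",cv2.resize(W[195:305,260:380],None,fx=5,fy=5,interpolation=2))
c,o=pickle.load(open("w12.pkl","rb"));e=o["ee_pos"]
for dx in (-.002,0,.002):
    f=lambda x,z:np.round(proj(c,e+np.array([dx+x,0,-.0029+z]),True)[1],1)
    print(dx,"far top",f(.02,.008),"far bot",f(.02,0),"near top",f(-.02,.008),"hole far top",f(.0115,.008),"near top",f(-.0115,.008),"near bot",f(-.0115,0))
E
```

```text
[ 0.5904 -0.2944  0.0629] [-1.571   0.0001 -1.5709] 27.2167
-0.002 far top 219.6 far bot 215.8 near top 280.1 hole far top 233.3 near top 268.1 near bot 262.7
0 far top 216.4 far bot 212.7 near top 277.3 hole far top 230.1 near top 265.2 near bot 259.9
0.002 far top 213.1 far bot 209.5 near top 274.5 hole far top 226.9 near top 262.3 near bot 257.1
```

View pics/c18.png

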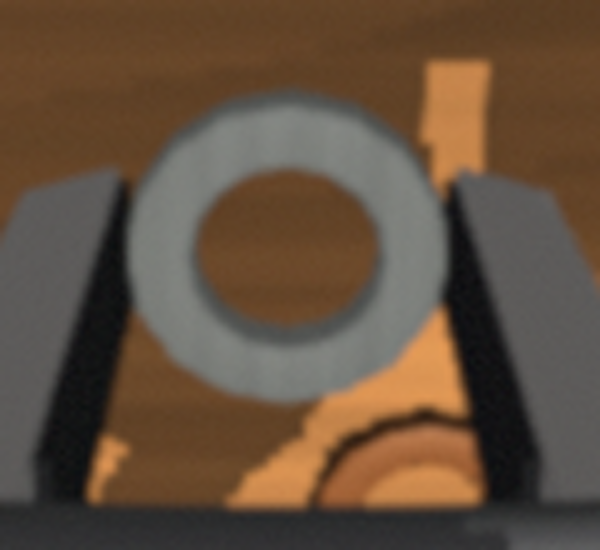

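Emit:
{"api": "step_arm", "payload": {
  "plan": [
    {"grip":1,"spin":0,"slide":[0,-0.02,0]},
    {"grip":1,"spin":0,"slide":[-0.015,-0.025,0.0013]},
    {"grip":1,"spin":0,"slide":[-0.029,-0.025,0.0025]},
    {"grip":1,"spin":0,"slide":[-0.029,-0.025,0.0025]},
    {"grip":1,"spin":0,"slide":[-0.029,-0.02,0.0025]},
    {"grip":1,"spin":0,"slide":[-0.029,-0.008,0.0025]},
    {"grip":1,"spin":0,"slide":[-0.029,0,0.0025]},
    {"grip":1,"spin":0,"slide":[-0.029,0,0.0025]},
    {"grip":1,"spin":0,"slide":[-0.029,0,0.0025]},
    {"grip":1,"spin":0,"slide":[-0.029,0,0.0025]},
    {"grip":1,"spin":0,"slide":[-0.029,0,0.0025]},
    {"grip":1,"spin":0,"slide":[-0.029,0,0.0025]},
    {"grip":1,"spin":0,"slide":[-0.02,0,0.0013]},
    {"grip":1,"spin":0,"slide":[0,0,0]},
    {"grip":1,"spin":0,"slide":[0,0,0]},
    {"grip":1,"spin":0,"slide":[0,0,0]}
  ]
}}

```text
time_s: 28.6
ee_pos: [0.618, 0.0298, 0.1852]
eef_rot: [-1.572, -0.0, -1.571]
force: [-0.8, 0.0, 0.1]
grip_width: 0.0383
```

```bash
python3 shot.py w13; python3 - <<'E'
from h import *
W=cv2.imread("pics/w13.png");cv2.imwrite("pics/c19.png",cv2.resize(W[190:310,250:390],None,fx=5,fy=5,interpolation=2))
E
```

```text
[0.618  0.0298 0.1852] [-1.572  -0.0002 -1.5712] 28.6
```

View pics/c19.png

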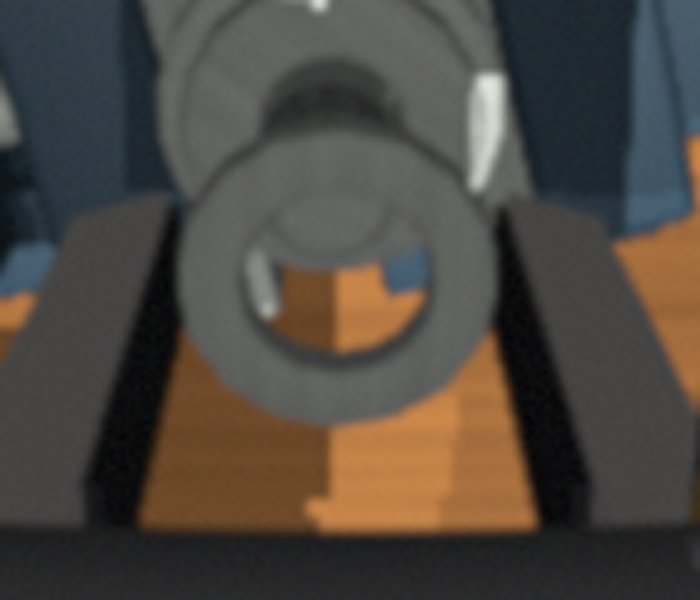

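```bash
python3 - <<'E'
from h import *
import pickle
c,o=pickle.load(open("w13.pkl","rb"))
print(onz(c,250+329/5-.4,190+256/5-.4,.16,True)+[.008,0,0])
b=o["ee_pos"][2]-.003
for v in (188,368,125,423): print(onz(c,250+338/5-.4,190+v/5-.4,b+.008,True))
E
```

```text
[0.6191 0.0309 0.16  ]
[0.6313 0.0296 0.1902]
[0.6078 0.0296 0.1902]
[0.639  0.0296 0.1902]
[0.6002 0.0296 0.1902]
```

Emit:
{"api": "step_arm", "payload": {
  "plan": [
    {"grip":1,"spin":0,"slide":[-0.0012,0.008,-0.0004]},
    {"grip":1,"spin":0,"slide":[0,0.006,0]},
    {"grip":1,"spin":0,"slide":[0,0.004,0]},
    {"grip":1,"spin":0,"slide":[0,0.001,0]},
    {"grip":1,"spin":0,"slide":[0,0.001,0]},
    {"grip":1,"spin":0,"slide":[0,0.001,0]},
    {"grip":1,"spin":0,"slide":[0,0,0]}
  ]
}}

```text
time_s: 29.23
ee_pos: [0.6178, 0.0317, 0.1649]
eef_rot: [-1.571, 0.0, -1.571]
force: [0.4, -0.4, -1.2]
grip_width: 0.0381
```

Emit:
{"api": "step_arm", "payload": {
  "plan": [
    {"grip":1,"spin":0,"slide":[0,0.001,0]},
    {"grip":1,"spin":0,"slide":[0,0.001,0]},
    {"grip":1,"spin":0,"slide":[0,0,0]}
  ]
}}

```text
time_s: 29.48
ee_pos: [0.6178, 0.0317, 0.1628]
eef_rot: [-1.571, -0.0, -1.571]
force: [-0.8, 0.2, -0.0]
grip_width: 0.0383
```

Emit:
{"api": "step_arm", "payload": {
  "plan": [
    {"grip":1,"spin":0,"slide":[0,0.001,0]},
    {"grip":1,"spin":0,"slide":[0,0.001,0]},
    {"grip":1,"spin":0,"slide":[0,0,0]}
  ]
}}

```text
time_s: 29.73
ee_pos: [0.6177, 0.0317, 0.1607]
eef_rot: [-1.571, -0.0, -1.571]
force: [0.3, 0.5, -2.0]
grip_width: 0.0385
```

Emit:
{"api": "step_arm", "payload": {
  "plan": [
    {"grip":1,"spin":0,"slide":[0,0.001,0]},
    {"grip":1,"spin":0,"slide":[0,0.001,0]},
    {"grip":1,"spin":0,"slide":[0,0,0]}
  ]
}}

```text
time_s: 29.98
ee_pos: [0.6177, 0.0317, 0.1587]
eef_rot: [-1.571, 0.0, -1.571]
force: [-0.1, -0.2, -0.5]
grip_width: 0.0384
```

Emit:
{"api": "step_arm", "payload": {
  "plan": [
    {"grip":1,"spin":0,"slide":[0.0003,0.001,0.0002]},
    {"grip":1,"spin":0,"slide":[0,0.001,0]},
    {"grip":1,"spin":0,"slide":[0,0.002,0]},
    {"grip":1,"spin":0,"slide":[0,0.002,0]},
    {"grip":1,"spin":0,"slide":[0,0.002,0]},
    {"grip":1,"spin":0,"slide":[0,0.002,0]},
    {"grip":1,"spin":0,"slide":[0,0,0]}
  ]
}}

```text
time_s: 30.57
ee_pos: [0.6178, 0.0314, 0.1484]
eef_rot: [-1.572, 0.0, -1.571]
force: [-0.4, 0.2, -1.0]
grip_width: 0.0384
```

Emit:
{"api": "step_arm", "payload": {
  "plan": [
    {"grip":1,"spin":0,"slide":[0,0.002,0]},
    {"grip":1,"spin":0,"slide":[0,0.002,0]},
    {"grip":1,"spin":0,"slide":[0,0.002,0]},
    {"grip":1,"spin":0,"slide":[0,0.002,0]},
    {"grip":1,"spin":0,"slide":[0,0.002,0]},
    {"grip":1,"spin":0,"slide":[0,0.002,0]},
    {"grip":1,"spin":0,"slide":[0,0.002,0]},
    {"grip":1,"spin":0,"slide":[0,0.001,0]},
    {"grip":1,"spin":0,"slide":[0,0,0]}
  ]
}}

```text
time_s: 31.32
ee_pos: [0.6179, 0.0314, 0.1336]
eef_rot: [-1.571, 0.0, -1.571]
force: [0.8, -0.0, -0.7]
grip_width: 0.0387
```

Emit:
{"api": "step_arm", "payload": {
  "plan": [
    {"grip":1,"spin":0,"slide":[0,0.001,0]},
    {"grip":1,"spin":0,"slide":[0,0.001,0]},
    {"grip":1,"spin":0,"slide":[0,0,0]}
  ]
}}

```text
time_s: 31.57
ee_pos: [0.618, 0.0314, 0.1318]
eef_rot: [-1.571, 0.0, -1.571]
force: [-0.6, -0.7, -0.2]
grip_width: 0.0386
```

Emit:
{"api": "step_arm", "payload": {
  "plan": [
    {"grip":1,"spin":0,"slide":[0,0.001,0]},
    {"grip":1,"spin":0,"slide":[0,0.001,0]},
    {"grip":1,"spin":0,"slide":[0,0,0]}
  ]
}}

```text
time_s: 31.82
ee_pos: [0.6179, 0.0314, 0.1297]
eef_rot: [-1.571, 0.0, -1.571]
force: [0.3, -0.3, -0.9]
grip_width: 0.0383
```

Emit:
{"api": "step_arm", "payload": {
  "plan": [
    {"grip":1,"spin":0,"slide":[0,0.001,0]},
    {"grip":1,"spin":0,"slide":[0,0.0007,0]},
    {"grip":1,"spin":0,"slide":[0,0,0]}
  ]
}}

```text
time_s: 32.07
ee_pos: [0.6179, 0.0314, 0.1281]
eef_rot: [-1.571, -0.0, -1.571]
force: [-0.8, -0.1, -0.5]
grip_width: 0.0382
```

Emit:
{"api": "step_arm", "payload": {
  "plan": [
    {"grip":1,"spin":0,"slide":[0,0.0007,0]},
    {"grip":1,"spin":0,"slide":[0,0,0]}
  ]
}}

```text
time_s: 32.23
ee_pos: [0.618, 0.0314, 0.1274]
eef_rot: [-1.571, 0.0, -1.571]
force: [-0.6, 0.3, -0.4]
grip_width: 0.0385
```

Emit:
{"api": "step_arm", "payload": {
  "plan": [
    {"grip":1,"spin":0,"slide":[0,0.0006,0]},
    {"grip":1,"spin":0,"slide":[0,0,0]}
  ]
}}

```text
time_s: 32.4
ee_pos: [0.618, 0.0314, 0.127]
eef_rot: [-1.571, 0.0, -1.571]
force: [-0.8, -0.3, 0.9]
grip_width: 0.0383
```

Emit:
{"api": "step_arm", "payload": {
  "plan": [
    {"grip":1,"spin":0,"slide":[0,0.0005,0]},
    {"grip":1,"spin":0,"slide":[0,0,0]}
  ]
}}

```text
time_s: 32.57
ee_pos: [0.6181, 0.0315, 0.1268]
eef_rot: [-1.57, 0.0, -1.571]
force: [0.1, 0.8, 2.9]
grip_width: 0.0385
```

Emit:
{"api": "step_arm", "payload": {
  "plan": [
    {"grip":1,"spin":0,"slide":[0,-0.0005,0]},
    {"grip":-0.4,"spin":0,"slide":[0,0,0]},
    {"grip":-0.4,"spin":0,"slide":[0,0,0]},
    {"grip":-0.4,"spin":0,"slide":[0,0,0]},
    {"grip":-0.4,"spin":0,"slide":[0,-0.01,0]},
    {"grip":-0.4,"spin":0,"slide":[0,-0.02,0]},
    {"grip":-0.4,"spin":0,"slide":[0,-0.025,0]},
    {"grip":-0.4,"spin":0,"slide":[0,-0.025,0]},
    {"grip":-0.4,"spin":0,"slide":[0,-0.01,-0.02]},
    {"grip":-0.4,"spin":0,"slide":[0,0,-0.03]},
    {"grip":-0.4,"spin":0,"slide":[0,0,-0.02]},
    {"grip":-0.4,"spin":0,"slide":[0,0,0]},
    {"grip":-0.4,"spin":0,"slide":[0,0,0]},
    {"grip":-0.4,"spin":0,"slide":[0,0,0]}
  ]
}}

```text
time_s: 33.73
ee_pos: [0.5486, 0.0314, 0.2176]
eef_rot: [-1.57, -0.0, -1.571]
force: [0.6, 0.8, -0.2]
grip_width: 0.0659
```

```bash
python3 shot.py w14; python3 - <<'E'
from h import *
D=cams.camera("side");S=cams.camera("scene")
c,cs=cams.calibration("side"),cams.calibration("scene")
cv2.imwrite("pics/d14.png",D);cv2.imwrite("pics/s14.png",S)
P=np.array([.62,.03,.12]);u,v=proj(c,P).astype(int);a,b=proj(cs,P).astype(int)
W=cv2.imread("pics/w14.png")
g=[D[v-25:v+25,u-25:u+25],S[b-25:b+25,a-25:a+25],W[60:150,270:360]]
cv2.imwrite("pics/c20.png",np.hstack([cv2.resize(x,(266,266),interpolation=2) for x in g]))
cv2.imwrite("pics/c21.png",cv2.resize(W[60:150,260:380],None,fx=6,fy=6,interpolation=2))
E
```

```text
[0.5486 0.0314 0.2176] [-1.5698 -0.     -1.5709] 33.7333
```

View pics/c20.png

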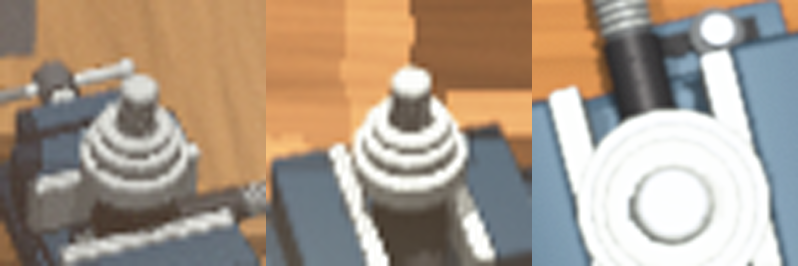

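View pics/c21.png

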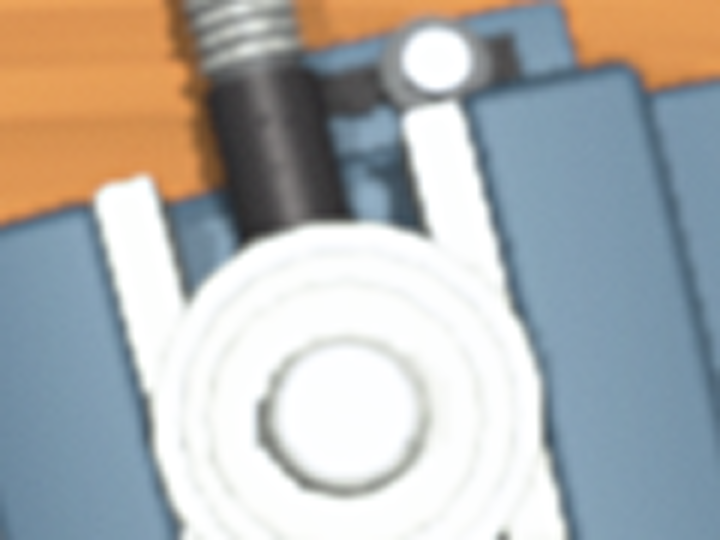

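View pics/s14.png

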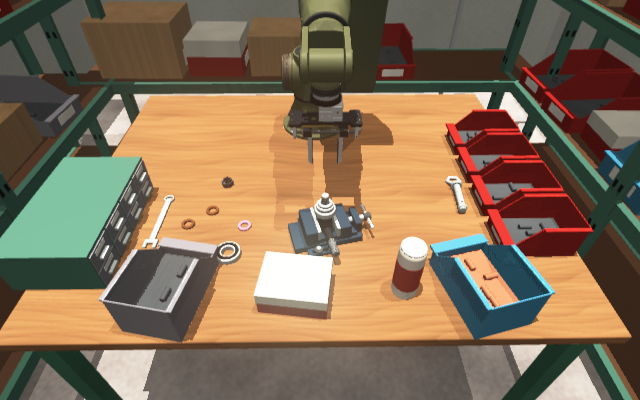

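```bash
python3 - <<'E'
from h import *
import pickle
c,o=pickle.load(open("w14.pkl","rb"))
print(onz(c,317.8,128.9,.159,True),onz(c,317.6,129.1,.112,True))
E
```

```text
[0.619  0.0306 0.159 ] [0.6187 0.0307 0.112 ]
```

```bash
python3 -c "
from station import hand_in;print(hand_in())"
```

```text
the job is handed in; nothing more can be done
None
```

The spacer stack is on the stud (large, then middle, then small), the gripper is clear of it, and the job is handed in. I used 33.9 s of the 72 s allowed.

**How it went:** I lowered the large ring over the leaning end of the stud and used it to swivel the stud upright with only 1–2 N sideways. I then slid it down until it touched the shoulder. The middle and small rings followed the same way. The strongest push I read while seating a ring was about 8 N.

**Last checks:**
- **Seating height:** contact came with the underside of each ring at about 94, 112 and 124 mm above the bench, the expected heights within a millimetre.
- **Stud upright:** the last pictures show three concentric rings. The stud's end is at (0.619, 0.031) and the large ring's centre is at (0.619, 0.031). That puts the stud within about half a degree of upright and within about 1 mm of the seat point I measured.
- **Bystanders:** they lie where they did at the start in the scene view, by eye; I did not measure them.

**Disagreements:**
- The scene and side cameras differed by about 7 mm on where the stud's end was at the start, so I relied on the wrist camera.
- Gripping the large ring on the bench read an unexplained 7 N upward.

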